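# Open a cash drawer by its service hole and stand the radios up

## Task

The cash drawer's electric release is dead: with the wooden dowel, push its spring catch in through the small hole in the back panel so that the drawer springs fully open, and lay the dowel back on the tool mat. Take the repaired pocket radios (two or three) out of the drawer and stand each one upright, on its end or on a narrow side, on the rubber mat on top of the cash drawer's cabinet; then push the empty drawer shut until it latches. Leave the mug, the rubber stamp and the pliers where they are.

Things in the scene. Friction and masses are not known exactly. Their poses are not given: they have to be found in the camera images.
- cabinet: The compact cash drawer's dark steel cabinet, fixed to the table: 336 mm long (x), 180 mm wide (y), 95 mm high. Origin: centre of its underside on the table; z up; its front (where the drawer comes out) faces its -x, its back panel its +x. On the roof lies a fixed rubber mat 310 x 154 x 3 mm, centred, lengthwise along x, whose top is at 98 mm.
- roof (a point): The centre of the top of the rubber mat on the cabinet's roof; axes as the cabinet's.
- hole (a point): The centre of the service hole at the outer face of the back panel (168 mm from the cabinet's origin along its +x), 40 mm above the table; the hole is 18 x 18 mm with a bright metal rim, through a panel 3 mm thick; axes as the cabinet's, so the dowel goes in towards -x.
- drawer (a joint): How far the drawer is out along the cabinet's -x, in m: 0 shut and latched, 0.290 fully out. Once the catch lets go, a spring (5.5 N shut, 1.5 N out; damped, so slow) drives it fully out by itself in about 2 s, and it stays out. Pushing it shut takes up to about 15 N near the end, where its striker lifts the catch, which drops behind it; it then stays shut within 2 mm.
- drawer_front (a point): A point on the outer face of the drawer's front, on its middle line, 60 mm above the table, at a round key lock; moves with the drawer; axes as the cabinet's (the face looks to -x). The front is 10 mm thick, 180 mm wide and reaches from 3 to 91 mm above the table.
- drawer_floor (a point): The centre of the drawer's floor, 12 mm above the table; moves with the drawer; axes as the cabinet's. The inside is 288 mm long (x) and 151 mm wide (y); the side walls, 3 mm thick, reach 32 mm above the table, the back wall 50 mm. With the drawer fully out the whole inside lies clear of the cabinet's front.
- catch (a joint): Angle of the spring catch, in rad: 0 at rest, up to 0.45 pushed in. The drawer lets go at 0.18 to 0.25. The catch is a bell-crank behind the back panel with a brass foot behind the hole.
- catch_foot (a point): The centre of the rear face of the catch's brass foot (34 mm wide, 30 mm high), about 13 mm inside the outer face of the back panel and in line with the hole; moves with the catch. A push of 4 to 7 N towards the cabinet's -x, 5 to 10 mm deep, releases the drawer.
- dowel: The push tool: a square beech handle 80 x 24 x 24 mm with a round wooden dowel, 10 mm across and 100 mm long, standing out of one end along its middle axis. Origin: the centre of the handle; x along the axis towards the dowel's tip. Weight about 70 g. It starts lying on the tool mat, its axis 15 mm above the table.
- dowel_tip (a point): The tip of the dowel, 140 mm from the handle's centre along +x of the dowel tool.
- tool_mat: A dark green mat 240 x 130 x 3 mm, fixed on the table. Origin: centre of its underside; x along its length.
- mug: A blue mug, 76 mm across and 85 mm high; bystander. Origin: centre of its underside.
- stamp: A wooden rubber stamp, 60 x 30 mm, 66 mm high; bystander. Origin: centre of its underside.
- pliers: A pair of pliers lying flat, 145 mm long, 50 mm wide; bystander. Origin: near its middle, on the table.
- radio1: A pocket radio, a plain plastic block 112 mm long (x), 44 mm wide (y), 28 mm thick (z), about 160 g; round speaker, dial and two knobs on its broad +z face. Origin: centre of its broad back face; z out of the speaker face. It starts flat in the drawer, speaker up, its length across the drawer, nearest the drawer's front. It may be absent.
- radio2: A pocket radio, a plain plastic block 112 mm long (x), 44 mm wide (y), 28 mm thick (z), about 160 g; round speaker, dial and two knobs on its broad +z face. Origin: centre of its broad back face; z out of the speaker face. It starts flat in the drawer, speaker up, its length across the drawer, in the middle. It may be absent.
- radio3: A pocket radio, a plain plastic block 112 mm long (x), 44 mm wide (y), 28 mm thick (z), about 160 g; round speaker, dial and two knobs on its broad +z face. Origin: centre of its broad back face; z out of the speaker face. It starts flat in the drawer, speaker up, its length across the drawer, nearest the drawer's back. It may be absent.

How it is judged:
On the way, in this order (a step that is already met when the one before it is completed fails the run):
1. the catch is pushed in through the hole with the dowel's tip (value of joint catch above 0.14 rad and distance between dowel_tip and catch_foot below 0.016 m), for 0.05 s.
2. the drawer springs fully open (value of joint drawer above 0.25 m), for 0.2 s.
At the end, for the whole second after the job is handed in: Drawer shut within 4 mm, catch at rest (under 0.06 rad); the dowel tool lies with its handle's centre over the tool mat; every radio stands at rest on the cabinet's roof, on an end or narrow side, within 5 degrees of upright, its middle over the rubber mat (value of joint drawer below 0.004 m and value of joint catch below 0.06 rad and x of dowel in the frame of tool_mat between -0.12 and 0.12 m and y of dowel in the frame of tool_mat between -0.065 and 0.065 m and height (world z) of dowel below 0.022 m and linear speed of each of dowel, radio1, radio2, radio3 below 0.02 m/s and angle between radio1's own z axis and vertical between 1.47 and 1.67 rad and x of radio1 in the frame of roof between -0.155 and 0.155 m and y of radio1 in the frame of roof between -0.08 and 0.08 m and z of radio1 in the frame of roof between 0.015 and 0.065 m and angle between radio2's own z axis and vertical between 1.47 and 1.67 rad and x of radio2 in the frame of roof between -0.155 and 0.155 m and y of radio2 in the frame of roof between -0.08 and 0.08 m and z of radio2 in the frame of roof between 0.015 and 0.065 m and angle between radio3's own z axis and vertical between 1.47 and 1.67 rad and x of radio3 in the frame of roof between -0.155 and 0.155 m and y of radio3 in the frame of roof between -0.08 and 0.08 m and z of radio3 in the frame of roof between 0.015 and 0.065 m); the robot touches nothing.
It fails at once if the mug is pushed more than 30 mm from its place (distance of mug from where it was at the start of the episode above 0.03 m).
It fails at once if the stamp is pushed more than 30 mm from its place (distance of stamp from where it was at the start of the episode above 0.03 m).
It fails at once if the pliers is pushed more than 30 mm from its place (distance of pliers from where it was at the start of the episode above 0.03 m).
Of radio1, radio2, radio3 only 2 to 3 are there at a start; the rules pass over those that are not, and their reading is None.
At some moment in a run one of dowel may be knocked a few centimetres aside while the robot is not near it.
Once in a run the grip may slacken for a moment while it holds something.
It also fails if it takes over 210 s, if anything falls off the work surface, if the arm or the gripper's body presses on something with over 40 N, if the wrist force passes 120 N, or if a joint passes its speed limit or range.

## Robot

A 6-joint arm with a two-finger parallel gripper is mounted at the origin on the work surface. World frame = base frame: x ahead of the robot, y to its left, z up, the work surface at z = 0. Lengths are in m, angles in rad, forces in N, time in s.
With the tool pointing down it reaches from about 0.375 to 0.9 m from the base axis. Payload 3.1 kg.
Tool frame: the origin (TCP) lies where the fingers leave the gripper's body, on its centre line; the fingertips stand 73 mm ahead of it and the grasp point (between the pads) lies 54 mm ahead of it; z points along the fingers, y is the line along which they close (so a half turn about z gives the same grasp; the last joint's range is limited). The gripper opens to 85 mm and grips with 20 to 120 N. Pads are 22 mm wide; open, the fingers measure 114 mm over their backs; the gripper's body (76 mm by 85 mm) begins 54 mm behind the grasp point. The pads swing forward as they close: fully open they stand 13 mm farther back than shut.
Start: joints at [1.135, 0.527, 1.433, -0, 1.181, -0.178], TCP at [0.159, 0.604, 0.304] pointing down, gripper open.
Joint ranges: [-3.08, 3.08], [-0.75, 2.2], [0.22, 2.44], [-1.43, 4.57], [0, 2.65], [-2.85, 2.85]. Speed limits (rad/s): [2.79, 2.79, 3.14, 3.14, 3.14, 3.14].

## Interface

Orientations are given as a unit quaternion [x, y, z, w].
In Python, from station import manip gives the robot as it stands.
- The arm moves only by the shell command python3 -m crank 'ROWS' [FORCE]. ROWS is JSON, a list of rows, each an object with "dp": the shift along the tool's x, y, z normalised to -1 to 1, where 1 is 50 cm, a list of three; "delta_rot": the turn, a rotation vector about the tool's x, y, z normalised to -1 to 1, where 1 is 2 pi rad, a list of three; "fingers": the opening, from -1 (shut) to 1 (fully open). A call has 1 to 12 rows; each row shifts and turns the commanded pose from where the row before left it, along the tool's axes as they then stand; what a row does not reach is not made up. A row lasts 1/12 s, in which the tool goes at most 41.7 mm and 7.16 degrees, less where a joint would pass 70% of its speed; a pose out of reach is approached as far as the arm can. A call with a number of a shift or a turn outside -1 to 1 is refused whole. A call with a gripper value outside its range is refused whole. The fingers move at their own pace and stop on an object; FORCE is the grip in N (left out, the last holds). Time passes only in rows, so rows that do not move let the fingers close. It gives the time, the measured TCP pose, the force, the opening and the grip force at its end, in the units of the state.
- manip.sense(): the state, without advancing time (a new reading comes with each control period).
- manip.snapshot(name): name is "side" or "top" or "wrist"; returns (picture, depth): 384x512x3 uint8, red, green, blue; 384x512 float32, m along the optical axis (not along the pixel's ray), 0 where there is no reading.
- manip.camera_model(name): a dict with "fx", "fy", "cx", "cy" (pixels), "origin" and "attitude" of the camera in the world. Camera axes: x right, y up, looking along -z (the intrinsics and any distortion apply to the point x, -y, -z); pixel columns grow to the right and rows downward; lengths in m; the calibration is good to about 2 mm. A picture is of the moment at which its call begins: read the wrist's pose just before it. camera_model takes no time and is no camera call; for the wrist camera it gives the pose at the moment of the call.
- manip.sign_off(): hands the job in; it is judged then, once.
The state is a dict: "t": time; "q": joint angles; "qd": joint speeds; "tau": joint torques, N m; "tcp_pos": TCP position; "tool_rot": TCP orientation; "force": force on the tool from outside, world axes, zero at the start; "ft_torque": the same for the moment, N m; "finger_gap": opening from 0.0 (shut) to 1.0 (fully open); "gripper_force": force on a finger pad.
Only numpy, scipy, OpenCV 4.12 (cv2) and the standard library are available. Lean on these libraries where they do the work, as an engineer would, in place of code of your own. Each camera call takes 0.05 s, during which the arm holds its last target. There are 200 camera calls.

## Working session

There is one attempt and no reset: what is moved stays moved. The work goes in short steps, Python scripts to look and compute and a shell command to move; the robot and the scene stay as the last step left them, time stands still between calls to the robot, and variables do not carry over. Pictures are saved under pics/ and viewed, at most 14 in all, crops included, and the job is handed in when it is done.

```bash
ls; mkdir -p pics; cat > h.py <<'E'
import numpy as np, cv2
from station import manip
from scipy.spatial.transform import Rotation as R
def cam(n):
    m=manip.camera_model(n); return m
def att(m):
    a=np.array(m["attitude"]); 
    return a if a.shape==(3,3) else R.from_quat(a).as_matrix()
def shot(n,f):
    m=cam(n); p,d=manip.snapshot(n); cv2.imwrite(f"pics/{f}.png",p[:,:,::-1]); np.savez(f"pics/{f}.npz",p=p,d=d,o=m["origin"],a=att(m),k=[m["fx"],m["fy"],m["cx"],m["cy"]])
    return p,d,m
def px(f,u,v,z=None):
    s=np.load(f"pics/{f}.npz"); fx,fy,cx,cy=s["k"]
    r=np.array([(u-cx)/fx,-(v-cy)/fy,-1.]); w=s["a"]@r
    if z is None:
        d=np.median(s["d"][int(v)-1:int(v)+2,int(u)-1:int(u)+2]); return s["o"]+w*d
    return s["o"]+w*(z-s["o"][2])/w[2]
def st():
    s=manip.sense(); print({k:np.round(s[k],3).tolist() for k in ("t","q","tcp_pos","tool_rot","force","finger_gap","gripper_force")})
    return s
def go(pos,Rt=None):
    "print dp & delta_rot (normalised, total) to reach tcp pos"
    s=manip.sense(); Rc=R.from_quat(s["tool_rot"])
    print("dp",np.round(Rc.inv().apply(np.array(pos)-s["tcp_pos"])/0.5,4), end=" ")
    if Rt is not None: print("rot",np.round((Rc.inv()*Rt).as_rotvec()/(2*np.pi),4))
    print()
E
python3 - <<'E'
from h import *
for n in("top","side"):
    p,d,m=shot(n,n+"0"); print(m)
print(R.from_quat(st()["tool_rot"]).as_matrix().round(3))
a=cv2.imread("pics/top0.png");cv2.imwrite("pics/top0b.png",cv2.resize(a,(800,600)))
E
```

```text
pics
{'fx': 385.21391452305045, 'fy': 385.21391452305045, 'cx': 257.46113361647184, 'cy': 186.5441924342854, 'origin': array([ 0.40402431, -0.03633942,  1.46902567]), 'attitude': array([ 0.0511287 , -0.04988453, -0.7015199 ,  0.7090608 ])}
{'fx': 437.4084088346851, 'fy': 437.4084088346851, 'cx': 259.04770035746577, 'cy': 187.18067091236554, 'origin': array([-0.1190091 , -0.8023446 ,  0.85659993]), 'attitude': array([ 0.42028869, -0.16036539, -0.33587545,  0.82754338])}
{'t': 0.1, 'q': [1.134, 0.528, 1.434, -0.0, 1.181, -0.179], 'tcp_pos': [0.159, 0.604, 0.303], 'tool_rot': [0.129, 0.992, -0.001, -0.0], 'force': [-0.254, -0.546, 0.25], 'finger_gap': 1.0, 'gripper_force': 0.0}
[[-0.967  0.255 -0.001]
 [ 0.255  0.967 -0.002]
 [ 0.    -0.002 -1.   ]]
```

View pics/top0b.png

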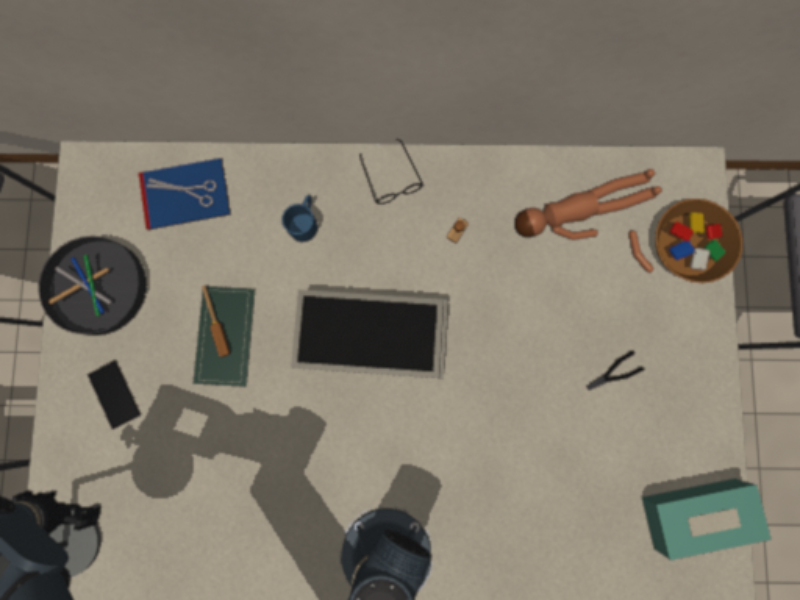

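View pics/side0.png

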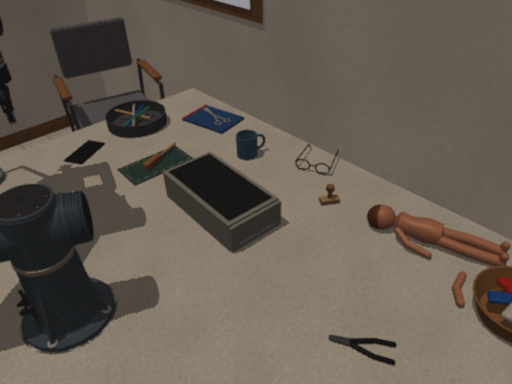

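```bash
python3 - <<'E'
from h import *
k=.64
C=[(301,292),(449,296),(443,377),(294,366)]
for c in C: print(px("top0",c[0]*k,c[1]*k,.095).round(3), px("top0",c[0]*k,c[1]*k,0).round(3))
M=[(302,298),(438,304),(434,371),(298,362)]
for c in M: print("mat",px("top0",c[0]*k,c[1]*k,.098).round(3))
for n,(u,v),z in [("tip",(206,288),.015),("hnd1",(216,324),.015),("hnd2",(223,356),.015),("tm",(206,286),.003),("tm",(254,289),.003),("tm",(246,386),.003),("tm",(194,383),.003),("mug",(298,221),.085),("stamp",(457,230),.03),("pl",(615,370),.01)]: print(n,px("top0",u*k,v*k,z).round(3))
a=cv2.imread("pics/side0.png")[140:260,140:300];b=cv2.imread("pics/top0.png")[175:255,115:305]
cv2.imwrite("pics/c1.png",np.vstack([cv2.resize(a,(480,360),interpolation=2)*1,np.zeros((0,480,3),np.uint8),cv2.resize(b,(480,202),interpolation=2)]))
E
```

```text
[0.598 0.201 0.095] [0.612 0.217 0.   ]
[ 0.592 -0.141  0.095] [ 0.605 -0.148  0.   ]
[ 0.408 -0.127  0.095] [ 0.408 -0.133  0.   ]
[0.429 0.211 0.095] [0.43  0.228 0.   ]
mat [0.584 0.197 0.098]
mat [ 0.573 -0.115  0.098]
mat [ 0.421 -0.106  0.098]
mat [0.438 0.201 0.098]
tip [0.617 0.447 0.015]
hnd1 [0.529 0.418 0.015]
hnd2 [0.452 0.397 0.015]
tm [0.624 0.451 0.003]
tm [0.617 0.333 0.003]
tm [0.381 0.341 0.003]
tm [0.387 0.467 0.003]
mug [0.769 0.215 0.085]
stamp [ 0.765 -0.165  0.03 ]
pl [ 0.429 -0.546  0.01 ]
```

View pics/c1.png

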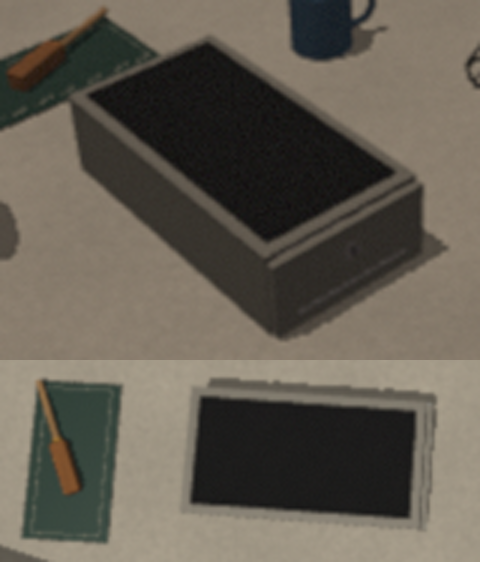

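```bash
python3 - <<'E'
from h import *
def down(yaw): # tool z down, tool y at yaw deg
    c,s=np.cos(np.radians(yaw)),np.sin(np.radians(yaw)); y=np.array([c,s,0]);z=np.array([0,0,-1.]); return R.from_matrix(np.array([np.cross(y,z),y,z]).T)
go([.49,.408,.25],down(106.9))
E
cat >> h.py <<'E'
def down(yaw):
    c,s=np.cos(np.radians(yaw)),np.sin(np.radians(yaw)); y=np.array([c,s,0]);z=np.array([0,0,-1.]); return R.from_matrix(np.array([np.cross(y,z),y,z]).T)
E
```

```text
dp [-0.7398 -0.2099  0.1062] rot [-0.0003 -0.0001 -0.088 ]
```

```bash
python3 -m crank '[{"dp":[-0.074,-0.021,0.0106],"delta_rot":[0,0,0],"fingers":1},{"dp":[-0.074,-0.021,0.0106],"delta_rot":[0,0,0],"fingers":1},{"dp":[-0.074,-0.021,0.0106],"delta_rot":[0,0,0],"fingers":1},{"dp":[-0.074,-0.021,0.0106],"delta_rot":[0,0,0],"fingers":1},{"dp":[-0.074,-0.021,0.0106],"delta_rot":[0,0,0],"fingers":1},{"dp":[-0.074,-0.021,0.0106],"delta_rot":[0,0,0],"fingers":1},{"dp":[-0.074,-0.021,0.0106],"delta_rot":[0,0,0],"fingers":1},{"dp":[-0.074,-0.021,0.0106],"delta_rot":[0,0,0],"fingers":1},{"dp":[-0.074,-0.021,0.0106],"delta_rot":[0,0,0],"fingers":1},{"dp":[-0.074,-0.021,0.0106],"delta_rot":[0,0,0],"fingers":1}]' 60
python3 -c "from h import *;st()" 
python3 -m crank '[{"dp":[0,0,0],"delta_rot":[0,0,-0.0176],"fingers":1},{"dp":[0,0,0],"delta_rot":[0,0,-0.0176],"fingers":1},{"dp":[0,0,0],"delta_rot":[0,0,-0.0176],"fingers":1},{"dp":[0,0,0],"delta_rot":[0,0,-0.0176],"fingers":1},{"dp":[0,0,0],"delta_rot":[0,0,-0.0176],"fingers":1},{"dp":[0,0,0],"delta_rot":[0,0,0],"fingers":1}]'
python3 -c "
from h import *;st()
shot('wrist','w1');print(cam('wrist'))"
```

```text
t: 0.93
tcp_pos: [0.4915, 0.4071, 0.2502]
tool_rot: [0.129, 0.992, -0.0, -0.0]
force: [1.0, 0.2, -0.1]
finger_gap: 1.003
gripper_force: 0.0
{'t': 0.933, 'q': [0.517, 0.606, 1.448, 0.0, 1.088, -0.796], 'tcp_pos': [0.492, 0.407, 0.25], 'tool_rot': [0.129, 0.992, -0.0, -0.0], 'force': [0.959, 0.234, -0.133], 'finger_gap': 1.003, 'gripper_force': 0.0}
t: 1.43
tcp_pos: [0.4901, 0.4082, 0.2503]
tool_rot: [-0.148, 0.989, -0.0, -0.001]
force: [0.0, 0.5, 0.7]
finger_gap: 1.0
gripper_force: 0.0
{'t': 1.433, 'q': [0.52, 0.606, 1.449, 0.0, 1.088, -1.348], 'tcp_pos': [0.49, 0.408, 0.25], 'tool_rot': [-0.148, 0.989, -0.0, -0.001], 'force': [0.044, 0.493, 0.705], 'finger_gap': 1.0, 'gripper_force': 0.0}
{'fx': 306.0470069546543, 'fy': 306.0470069546543, 'cx': 250.10203165444574, 'cy': 189.99251173594547, 'origin': array([0.42681035, 0.38969407, 0.32090686]), 'attitude': array([-0.07860339, -0.10652274,  0.79570994,  0.59103309])}
```

View pics/w1.png

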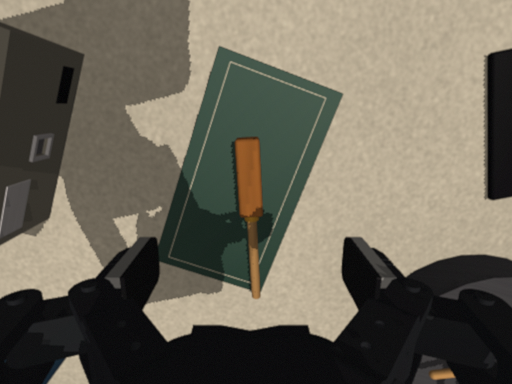

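```bash
python3 - <<'E'
from h import *
a,b,t=px("w1",247,138,.027),px("w1",251,216,.027),px("w1",256,297,.015)
print(a,b,t,np.linalg.norm(a-b),(a+b)/2); d=t-(a+b)/2; print(np.degrees(np.arctan2(d[1],d[0])),np.linalg.norm(d[:2]))
for u,v in [(41,148),(41,148)]: print("hole",px("w1",u,v,.04), px("w1",u,v))
print("backtop edge",px("w1",84,52,.095),px("w1",67,127,.0), px("w1",64,167,0),px("w1",50,218,0))
for u,v in [(219,47),(342,94),(268,290),(160,262)]: print("mat",px("w1",u,v,.003))
E
```

```text
[0.4550728  0.39514834 0.027     ] [0.52917971 0.42187995 0.027     ] [0.62567296 0.45753591 0.015     ] 0.07878079123574502 [0.49212625 0.40851415 0.027     ]
20.156965187809533 0.14225982400497128
hole [0.51775337 0.2170547  0.04      ] [0.53003749 0.19375297 0.00202424]
hole [0.51775337 0.2170547  0.04      ] [0.53003749 0.19375297 0.00202424]
backtop edge [0.42553285 0.27084934 0.095     ] [0.50111319 0.21544089 0.        ] [0.5439047  0.21835462 0.        ] [0.60629376 0.21154923 0.        ]
mat [0.38283382 0.34507689 0.003     ]
mat [0.38842538 0.47317381 0.003     ]
mat [0.62029108 0.47094801 0.003     ]
mat [0.62174054 0.34097593 0.003     ]
```

```bash
python3 -c "
from h import *
go([.492,.4085,.078],down(110.2))"
```

```text
dp [-0.004  -0.0006  0.3448] rot [-0.     -0.0002 -0.0095]
```

```bash
python3 -m crank '[{"dp":[-0.004,-0.0006,0.0648],"delta_rot":[0,0,-0.0095],"fingers":0.2},{"dp":[0,0,0.07],"delta_rot":[0,0,0],"fingers":0.2},{"dp":[0,0,0.07],"delta_rot":[0,0,0],"fingers":0.2},{"dp":[0,0,0.07],"delta_rot":[0,0,0],"fingers":0.2},{"dp":[0,0,0.04],"delta_rot":[0,0,0],"fingers":0.2},{"dp":[0,0,0.03],"delta_rot":[0,0,0],"fingers":0.2},{"dp":[0,0,0],"delta_rot":[0,0,0],"fingers":0.2},{"dp":[0,0,0],"delta_rot":[0,0,0],"fingers":-1},{"dp":[0,0,0],"delta_rot":[0,0,0],"fingers":-1},{"dp":[0,0,0],"delta_rot":[0,0,0],"fingers":-1},{"dp":[0,0,0],"delta_rot":[0,0,0],"fingers":-1},{"dp":[0,0,0],"delta_rot":[0,0,0],"fingers":-1}]' 70
python3 -c "from h import *;st();shot('wrist','w2')" 
```

```text
t: 2.48
tcp_pos: [0.493, 0.4092, 0.08]
tool_rot: [-0.176, 0.984, 0.0, 0.001]
force: [-0.3, -0.1, 2.5]
finger_gap: 0.264
gripper_force: 71.2
{'t': 2.483, 'q': [0.519, 0.844, 1.527, 0.0, 0.767, -1.407], 'tcp_pos': [0.493, 0.409, 0.08], 'tool_rot': [-0.176, 0.984, 0.0, 0.001], 'force': [-0.29, -0.141, 2.543], 'finger_gap': 0.264, 'gripper_force': 71.213}
```

```bash
python3 -m crank '[{"dp":[0,0,-0.04],"delta_rot":[0,0,0],"fingers":-1},{"dp":[0,0,-0.06],"delta_rot":[0,0,0],"fingers":-1},{"dp":[0,0,-0.06],"delta_rot":[0,0,0],"fingers":-1},{"dp":[0,0,-0.04],"delta_rot":[0,0,0],"fingers":-1},{"dp":[0,0,0],"delta_rot":[0,0,0.019],"fingers":-1},{"dp":[0,0,0],"delta_rot":[0,0,0.019],"fingers":-1},{"dp":[0,0,0],"delta_rot":[0,0,0.019],"fingers":-1},{"dp":[0,0,0],"delta_rot":[0,0,0],"fingers":-1}]'
python3 -c "
from h import *;st();shot('wrist','w3')
a=cv2.imread('pics/w2.png');b=cv2.imread('pics/w3.png')
cv2.imwrite('pics/c2.png',np.hstack([cv2.resize(a,(400,300)),cv2.resize(b,(400,300))]))"
```

```text
t: 3.2
tcp_pos: [0.4921, 0.4087, 0.179]
tool_rot: [0.003, 1.0, 0.0, 0.0]
force: [0.0, 0.5, 0.3]
finger_gap: 0.266
gripper_force: 70.7
{'t': 3.2, 'q': [0.519, 0.699, 1.495, -0.0, 0.947, -1.047], 'tcp_pos': [0.492, 0.409, 0.179], 'tool_rot': [0.003, 1.0, 0.0, 0.0], 'force': [0.028, 0.535, 0.256], 'finger_gap': 0.266, 'gripper_force': 70.719}
```

View pics/c2.png

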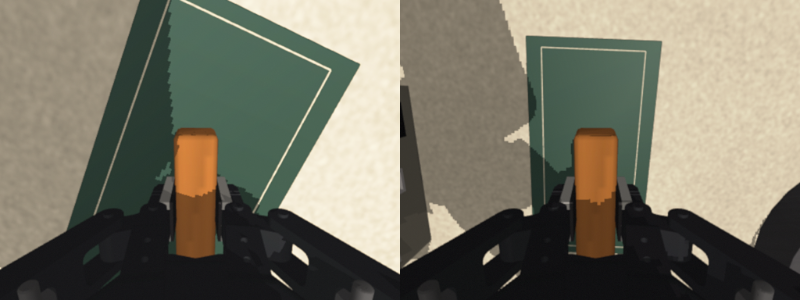

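```bash
python3 -m crank '[{"dp":[0,-0.06,0],"delta_rot":[0,0,0],"fingers":-1},{"dp":[0,-0.06,0],"delta_rot":[0,0,0],"fingers":-1},{"dp":[0,-0.04,0],"delta_rot":[0,0,0],"fingers":-1},{"dp":[0,0,0],"delta_rot":[0,0,0],"fingers":-1}]'
python3 -c "
from h import *;st();shot('wrist','w4')
a=cv2.imread('pics/w4.png')
cv2.imwrite('pics/c3.png',cv2.resize(a[100:300,:250],(750,600),interpolation=2))"
```

```text
t: 3.58
tcp_pos: [0.4913, 0.3252, 0.1781]
tool_rot: [0.002, 1.0, -0.001, -0.002]
force: [0.0, -0.8, -1.0]
finger_gap: 0.265
gripper_force: 70.7
{'t': 3.583, 'q': [0.396, 0.648, 1.627, -0.002, 0.87, -1.171], 'tcp_pos': [0.491, 0.325, 0.178], 'tool_rot': [0.002, 1.0, -0.001, -0.002], 'force': [0.028, -0.787, -0.993], 'finger_gap': 0.265, 'gripper_force': 70.737}
```

View pics/c3.png

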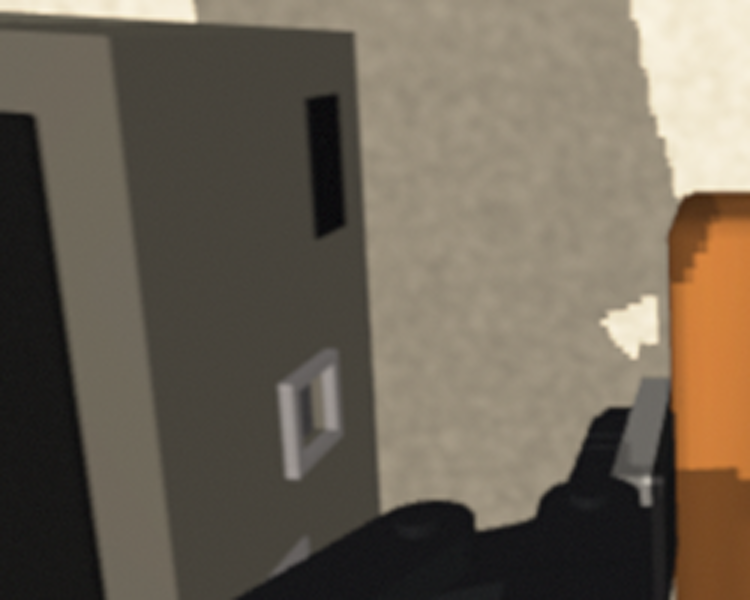

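```bash
python3 - <<'E'
from h import *
print("hole",px("w4",104,237.3,.04)); 
for u,v,z in [(118.3,111,0),(126,266.7,0),(36.7,112.3,.095),(59,296.7,.095)]: print(px("w4",u,v,z))
print(px("w1",84,52,.095))
E
```

```text
hole [0.51750926 0.21788925 0.04      ]
[0.42771231 0.22205147 0.        ]
[0.56390713 0.21336853 0.        ]
[0.42731366 0.22197045 0.095     ]
[0.53007816 0.21585894 0.095     ]
[0.42553285 0.27084934 0.095     ]
```

```bash
python3 -c "
from h import *
go([.528,.4,.178],down(-3.5))"
python3 -m crank '[{"dp":[-0.03,0.06,0],"delta_rot":[0,0,0],"fingers":-1},{"dp":[-0.03,0.06,0],"delta_rot":[0,0,0],"fingers":-1},{"dp":[-0.014,0.03,0],"delta_rot":[0,0,0],"fingers":-1},{"dp":[0,0,0],"delta_rot":[0,0,0.019],"fingers":-1},{"dp":[0,0,0],"delta_rot":[0,0,0.019],"fingers":-1},{"dp":[0,0,0],"delta_rot":[0,0,0.019],"fingers":-1},{"dp":[0,0,0],"delta_rot":[0,0,0.019],"fingers":-1},{"dp":[0,0,0],"delta_rot":[0,0,0.019],"fingers":-1},{"dp":[0,0,0],"delta_rot":[0,0,0.019],"fingers":-1},{"dp":[0,0,0],"delta_rot":[0,0,0.019],"fingers":-1},{"dp":[0,0,0],"delta_rot":[0,0,0.019],"fingers":-1},{"dp":[0,0,0],"delta_rot":[0,0,0.019],"fingers":-1}]'
python3 -m crank '[{"dp":[0,0,0],"delta_rot":[0,0,0.019],"fingers":-1},{"dp":[0,0,0],"delta_rot":[0,0,0.019],"fingers":-1},{"dp":[0,0,0],"delta_rot":[0,0,0.019],"fingers":-1},{"dp":[0,0,0],"delta_rot":[0,0,0.019],"fingers":-1},{"dp":[0,0,0],"delta_rot":[0,0,0],"fingers":-1}]'
python3 -c "
from h import *
go([.5278,.387,.105],down(-3.5))"
```

```text
dp [-0.0716  0.1461  0.0006] rot [-2.000e-04 -1.000e-04  2.591e-01]

t: 4.63
tcp_pos: [0.5292, 0.405, 0.1784]
tool_rot: [0.514, 0.858, 0.0, -0.0]
force: [-0.0, -1.0, -0.8]
finger_gap: 0.261
gripper_force: 73.8
t: 5.05
tcp_pos: [0.5292, 0.4049, 0.1784]
tool_rot: [0.701, 0.713, 0.0, -0.0]
force: [0.3, -0.6, -1.0]
finger_gap: 0.264
gripper_force: 74.1
dp [-0.0358 -0.0034  0.1469] rot [ 0.0001 -0.0001  0.0123]
```

```bash
python3 -m crank '[{"dp":[-0.036,-0.0034,0],"delta_rot":[0,0,0.0123],"fingers":-1},{"dp":[0,0,0.06],"delta_rot":[0,0,0],"fingers":-1},{"dp":[0,0,0.06],"delta_rot":[0,0,0],"fingers":-1},{"dp":[0,0,0.027],"delta_rot":[0,0,0],"fingers":-1},{"dp":[0,0,0],"delta_rot":[0,0,0],"fingers":-1},{"dp":[0,0,0],"delta_rot":[0,0,0],"fingers":-1}]'
python3 -c "
from h import *
go([.5278,.387,.105],down(-3.5));st()
shot('top','t1');shot('side','s1');shot('wrist','w5')
a=cv2.imread('pics/t1.png')[170:245,120:220];b=cv2.imread('pics/w5.png')
cv2.imwrite('pics/c4.png',np.hstack([cv2.resize(a,(400,300),interpolation=2),cv2.resize(b,(400,300))]))"
```

```text
t: 5.55
tcp_pos: [0.5276, 0.386, 0.1044]
tool_rot: [0.728, 0.686, -0.001, -0.0]
force: [0.2, 0.5, 0.3]
finger_gap: 0.263
gripper_force: 74.1
dp [ 0.002   0.0003 -0.0013] rot [-0.0002  0.0001  0.0003]

{'t': 5.55, 'q': [0.461, 0.82, 1.484, 0.0, 0.839, 0.52], 'tcp_pos': [0.528, 0.386, 0.104], 'tool_rot': [0.728, 0.686, -0.001, -0.0], 'force': [0.166, 0.46, 0.304], 'finger_gap': 0.263, 'gripper_force': 74.059}
```

View pics/c4.png

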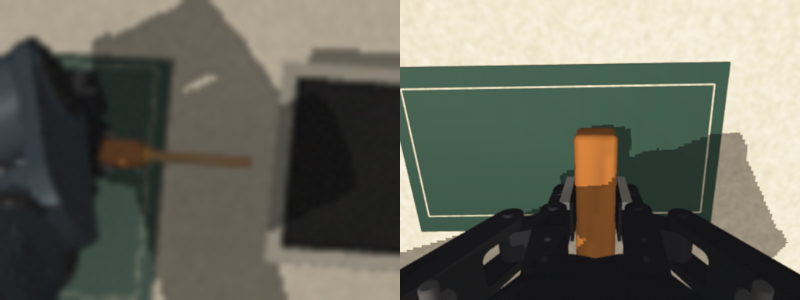

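```bash
python3 -c "
from h import *
print(px('t1',182.7,210.5,.04),px('t1',157.5,208.6,.04))
print('mat/cab corners', px('t1',120+283/4,170+62/4,.095),px('t1',120+268/4,170+258/4,.095))"
```

```text
[0.51686049 0.24407846 0.04      ] [0.52293107 0.33806324 0.04      ]
mat/cab corners [0.6030603  0.20772387 0.095     ] [0.427615   0.21478841 0.095     ]
```

```bash
python3 -m crank '[{"dp":[-0.02,0,0],"delta_rot":[0,0,0],"fingers":-1},{"dp":[-0.02,0,0],"delta_rot":[0,0,0],"fingers":-1},{"dp":[-0.02,0,0],"delta_rot":[0,0,0],"fingers":-1},{"dp":[-0.01,0,0],"delta_rot":[0,0,0],"fingers":-1},{"dp":[0,0,0],"delta_rot":[0,0,0],"fingers":-1}]'; python3 -c "from h import *;st()"
```

```text
t: 6.12
tcp_pos: [0.5256, 0.3488, 0.1053]
tool_rot: [0.729, 0.684, -0.001, -0.0]
force: [-0.5, 0.4, -1.3]
finger_gap: 0.259
gripper_force: 74.1
{'t': 6.117, 'q': [0.409, 0.798, 1.547, -0.0, 0.798, 0.473], 'tcp_pos': [0.526, 0.349, 0.105], 'tool_rot': [0.729, 0.684, -0.001, -0.0], 'force': [-0.469, 0.377, -1.263], 'finger_gap': 0.259, 'gripper_force': 74.058}
```

```bash
python3 -m crank '[{"dp":[-0.012,0,0],"delta_rot":[0,0,0],"fingers":-1},{"dp":[-0.008,0,0],"delta_rot":[0,0,0],"fingers":-1},{"dp":[-0.006,0,0],"delta_rot":[0,0,0],"fingers":-1},{"dp":[0,0,0],"delta_rot":[0,0,0],"fingers":-1}]'; python3 -c "from h import *;st()"
```

```text
t: 6.45
tcp_pos: [0.5254, 0.3385, 0.1055]
tool_rot: [0.729, 0.684, 0.001, -0.0]
force: [-0.6, 3.1, 0.8]
finger_gap: 0.261
gripper_force: 74.2
{'t': 6.45, 'q': [0.393, 0.792, 1.565, 0.002, 0.782, 0.455], 'tcp_pos': [0.525, 0.338, 0.106], 'tool_rot': [0.729, 0.684, 0.001, -0.0], 'force': [-0.554, 3.083, 0.805], 'finger_gap': 0.261, 'gripper_force': 74.211}
```

```bash
python3 -m crank '[{"dp":[-0.008,0,0],"delta_rot":[0,0,0],"fingers":-1},{"dp":[-0.008,0,0],"delta_rot":[0,0,0],"fingers":-1},{"dp":[0,0,0],"delta_rot":[0,0,0],"fingers":-1},{"dp":[0,0,0],"delta_rot":[0,0,0],"fingers":-1},{"dp":[0,0,0],"delta_rot":[0,0,0],"fingers":-1},{"dp":[0,0,0],"delta_rot":[0,0,0],"fingers":-1}]'; python3 -c "from h import *;st()
p,d,m=shot('top','t2'); cv2.imwrite('pics/c5.png',cv2.resize(p[150:260,120:360,::-1],(720,330)))"
```

```text
t: 6.95
tcp_pos: [0.5254, 0.3316, 0.1054]
tool_rot: [0.729, 0.685, 0.003, -0.0]
force: [1.3, 5.7, -1.2]
finger_gap: 0.262
gripper_force: 74.0
{'t': 6.95, 'q': [0.383, 0.788, 1.577, 0.003, 0.772, 0.443], 'tcp_pos': [0.525, 0.332, 0.105], 'tool_rot': [0.729, 0.685, 0.003, -0.0], 'force': [1.324, 5.671, -1.241], 'finger_gap': 0.262, 'gripper_force': 74.032}
```

View pics/c5.png

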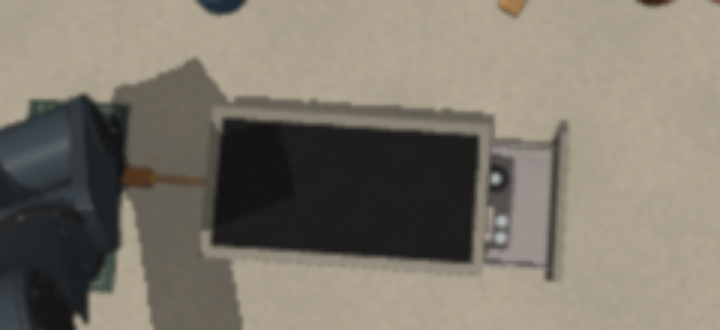

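```bash
python3 -m crank '[{"dp":[0,0,0],"delta_rot":[0,0,0],"fingers":-1},{"dp":[0,0,0],"delta_rot":[0,0,0],"fingers":-1},{"dp":[0.02,0,0],"delta_rot":[0,0,0],"fingers":-1},{"dp":[0.03,0,0],"delta_rot":[0,0,0],"fingers":-1},{"dp":[0.04,0,0],"delta_rot":[0,0,0],"fingers":-1},{"dp":[0.05,0,0],"delta_rot":[0,0,0],"fingers":-1},{"dp":[0,0,0],"delta_rot":[0,0,0],"fingers":-1}]'; python3 -c "from h import *
go([.505,.407,.0795],down(-3.5));st()"
```

```text
t: 7.58
tcp_pos: [0.5291, 0.4044, 0.1053]
tool_rot: [0.727, 0.686, 0.002, 0.0]
force: [-0.0, -0.4, -1.0]
finger_gap: 0.262
gripper_force: 74.0
dp [ 0.0022 -0.0486  0.0515] rot [ 0.0005 -0.0005  0.0004]

{'t': 7.583, 'q': [0.485, 0.829, 1.453, 0.001, 0.855, 0.543], 'tcp_pos': [0.529, 0.404, 0.105], 'tool_rot': [0.727, 0.686, 0.002, 0.0], 'force': [-0.037, -0.414, -0.97], 'finger_gap': 0.262, 'gripper_force': 74.02}
```

```bash
python3 -m crank '[{"dp":[0.002,-0.048,0],"delta_rot":[0,0,0],"fingers":-1},{"dp":[0,0,0.03],"delta_rot":[0,0,0],"fingers":-1},{"dp":[0,0,0.021],"delta_rot":[0,0,0],"fingers":-1},{"dp":[0,0,0],"delta_rot":[0,0,0],"fingers":-1},{"dp":[0,0,0],"delta_rot":[0,0,0],"fingers":0.1},{"dp":[0,0,0],"delta_rot":[0,0,0],"fingers":0.1},{"dp":[0,0,0],"delta_rot":[0,0,0],"fingers":0.1},{"dp":[0,0,-0.03],"delta_rot":[0,0,0],"fingers":0.5},{"dp":[0,0,-0.07],"delta_rot":[0,0,0],"fingers":0.5},{"dp":[0,0,-0.08],"delta_rot":[0,0,0],"fingers":0.5},{"dp":[0,0,-0.08],"delta_rot":[0,0,0],"fingers":0.5},{"dp":[0,0,-0.08],"delta_rot":[0,0,0],"fingers":0.5}]'; python3 -c "from h import *
st();p,d,m=shot('top','t3'); cv2.imwrite('pics/c6.png',cv2.resize(p[150:270,120:360,::-1],(800,400)))"
```

```text
t: 8.58
tcp_pos: [0.5048, 0.4016, 0.251]
tool_rot: [0.729, 0.685, -0.0, -0.0]
force: [0.7, 0.3, -1.2]
finger_gap: 0.748
gripper_force: 0.0
{'t': 8.583, 'q': [0.499, 0.614, 1.429, -0.0, 1.1, 0.562], 'tcp_pos': [0.505, 0.402, 0.251], 'tool_rot': [0.729, 0.685, -0.0, -0.0], 'force': [0.686, 0.267, -1.16], 'finger_gap': 0.748, 'gripper_force': 0.0}
```

View pics/c6.png

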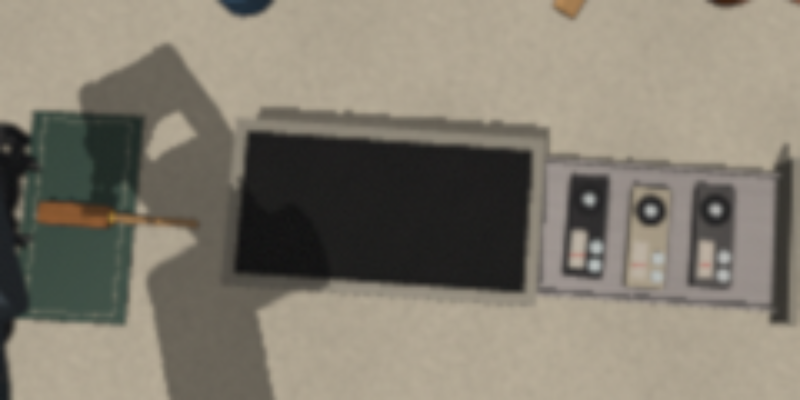

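```bash
python3 - <<'E'
from h import *
from scipy.optimize import least_squares
D=[([1.134,.528,1.434,0,1.181],[.159,.604,.303]),([.52,.606,1.449,0,1.088],[.49,.408,.25]),([.519,.844,1.527,0,.767],[.493,.409,.08]),([.519,.699,1.495,0,.947],[.492,.409,.179]),([.461,.82,1.484,0,.839],[.528,.386,.104]),([.383,.788,1.577,0,.772],[.525,.332,.105]),([.485,.829,1.453,0,.855],[.529,.404,.105]),([.499,.614,1.429,0,1.1],[.505,.402,.251])]
def f(p):
    a,h,L1,L2,d,e=p; o=[]
    for q,t in D:
        r=a+L1*np.sin(q[1])+L2*np.sin(q[1]+q[2])-e*np.cos(q[1]+q[2]); z=h+L1*np.cos(q[1])+L2*np.cos(q[1]+q[2])+e*np.sin(q[1]+q[2])
        c,s=np.cos(q[0]),np.sin(q[0]); o+=[r*c-d*s-t[0],r*s+d*c-t[1],z-t[2]]
    return o+[.002*e,.002*a]
s=least_squares(f,[0,0,.4,.4,.11,0]);print(s.x.round(4),np.abs(s.fun).max())
for c,z in [((585,226),.04),((648,236),.04),((711,236),.04),((790,235),.09)]: print(px("t3",120+c[0]*.3,150+c[1]*.3,z).round(4))
E
```

```text
[-1.000e-04  4.800e-02  5.851e-01  3.911e-01  1.111e-01 -1.094e-01] 0.0007590643288725163
[ 0.4943 -0.1749  0.04  ]
[ 0.4839 -0.2447  0.04  ]
[ 0.4847 -0.3147  0.04  ]
[ 0.4838 -0.3895  0.09  ]
```

```bash
python3 -m crank '[{"dp":[-0.06,0,-0.05],"delta_rot":[0,0,0],"fingers":0.5},{"dp":[-0.06,0,-0.05],"delta_rot":[0,0,0],"fingers":0.5},{"dp":[-0.06,0,-0.05],"delta_rot":[0,0,0],"fingers":0.5},{"dp":[-0.06,0,-0.05],"delta_rot":[0,0,0],"fingers":0.5},{"dp":[-0.06,0,0],"delta_rot":[0,0,0],"fingers":0.5},{"dp":[-0.06,0,0],"delta_rot":[0,0,0],"fingers":0.5},{"dp":[-0.08,0,0],"delta_rot":[0,0,0],"fingers":0.5},{"dp":[-0.08,0,0],"delta_rot":[0,0,0],"fingers":0.5},{"dp":[0,0,0],"delta_rot":[0,0.019,0],"fingers":0.5},{"dp":[0,0,0],"delta_rot":[0,0.019,0],"fingers":0.5},{"dp":[0,0,0],"delta_rot":[0,0.019,0],"fingers":0.5},{"dp":[0,0,0],"delta_rot":[0,0.019,0],"fingers":0.5}]'; python3 -c "from h import *
st()"
```

```text
t: 9.63
tcp_pos: [0.4893, 0.1419, 0.3504]
tool_rot: [0.708, 0.665, 0.175, -0.162]
force: [0.6, -0.4, -0.7]
finger_gap: 0.749
gripper_force: 0.0
{'t': 9.633, 'q': [-0.153, 0.31, 1.753, 0.525, 1.177, -0.32], 'tcp_pos': [0.489, 0.142, 0.35], 'tool_rot': [0.708, 0.665, 0.175, -0.162], 'force': [0.636, -0.442, -0.686], 'finger_gap': 0.749, 'gripper_force': 0.0}
```

```bash
python3 -m crank '[{"dp":[0,0,0],"delta_rot":[0,0.019,0],"fingers":0.5},{"dp":[0,0,0],"delta_rot":[0,0.019,0],"fingers":0.5},{"dp":[0,0,0],"delta_rot":[0,0.019,0],"fingers":0.5},{"dp":[0,0,0],"delta_rot":[0,0.019,0],"fingers":0.5},{"dp":[0,0,0],"delta_rot":[0,0.019,0],"fingers":0.5},{"dp":[0,0,0],"delta_rot":[0,0.019,0],"fingers":0.5},{"dp":[0,0,0],"delta_rot":[0,0.019,0],"fingers":0.5},{"dp":[0,0,0],"delta_rot":[0,0.019,0],"fingers":0.5},{"dp":[0,0,0],"delta_rot":[0,0.0175,0],"fingers":0.5},{"dp":[0,0,0],"delta_rot":[0,0,0],"fingers":0.5}]'; python3 -c "from h import *
st()
shot('side','s2')"
```

```text
t: 10.47
tcp_pos: [0.4892, 0.1416, 0.3469]
tool_rot: [0.524, 0.488, 0.507, -0.479]
force: [-0.7, -0.6, -1.0]
finger_gap: 0.748
gripper_force: 0.0
{'t': 10.467, 'q': [-0.403, 0.645, 1.926, 1.268, 1.73, -1.023], 'tcp_pos': [0.489, 0.142, 0.347], 'tool_rot': [0.524, 0.488, 0.507, -0.479], 'force': [-0.726, -0.603, -0.962], 'finger_gap': 0.748, 'gripper_force': 0.0}
```

View pics/s2.png

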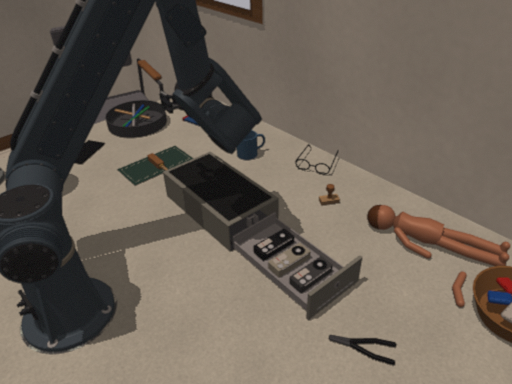

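```bash
python3 -m crank '[{"dp":[-0.06,0.007,-0.02],"delta_rot":[0,0,0],"fingers":0.5},{"dp":[-0.07,0.007,-0.02],"delta_rot":[0,0,0],"fingers":0.5},{"dp":[-0.07,0.007,-0.02],"delta_rot":[0,0,0],"fingers":0.5},{"dp":[-0.07,0.007,-0.02],"delta_rot":[0,0,0],"fingers":0.5},{"dp":[-0.06,0.007,-0.02],"delta_rot":[0,0,0],"fingers":0.5},{"dp":[0,0,0],"delta_rot":[0,0,0],"fingers":0.5}]'; python3 -c "from h import *
st()
p,d,m=shot('side','s3'); cv2.imwrite('pics/s3c.png',cv2.resize(p[60:320,120:400,::-1],(560,520)))"
```

```text
t: 11.02
tcp_pos: [0.5042, 0.0851, 0.1812]
tool_rot: [0.525, 0.491, 0.506, -0.477]
force: [-0.4, 0.3, -0.3]
finger_gap: 0.75
gripper_force: 0.0
{'t': 11.017, 'q': [-0.495, 0.99, 1.855, 1.147, 1.661, -1.298], 'tcp_pos': [0.504, 0.085, 0.181], 'tool_rot': [0.525, 0.491, 0.506, -0.477], 'force': [-0.376, 0.302, -0.303], 'finger_gap': 0.75, 'gripper_force': 0.0}
```

View pics/s3c.png

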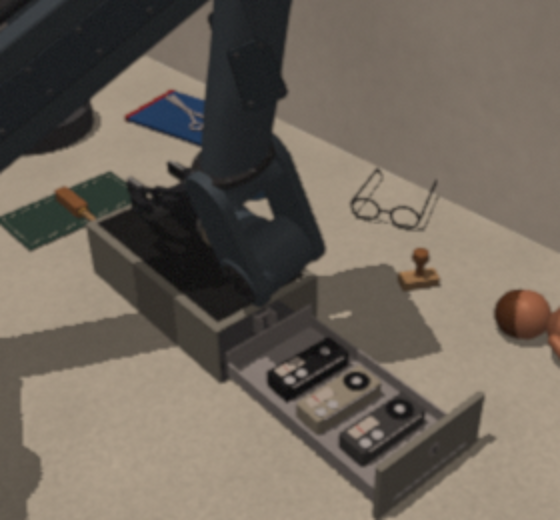

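```bash
python3 -m crank '[{"dp":[0.08,0,0],"delta_rot":[0,0,0],"fingers":0.22},{"dp":[0.08,0,0],"delta_rot":[0,0,0],"fingers":0.22},{"dp":[0.08,0,0],"delta_rot":[0,-0.0192,0],"fingers":0.22},{"dp":[0.04,0,0],"delta_rot":[0,-0.0192,0],"fingers":0.22},{"dp":[0,0,0],"delta_rot":[0,-0.0192,0],"fingers":0.22},{"dp":[0,0,0],"delta_rot":[0,-0.0192,0],"fingers":0.22},{"dp":[0,0,0],"delta_rot":[0,-0.0192,0],"fingers":0.22},{"dp":[0,0,0],"delta_rot":[0,-0.0192,0],"fingers":0.22},{"dp":[0,0,0],"delta_rot":[0,-0.0192,0],"fingers":0.22},{"dp":[0,0,0],"delta_rot":[0,-0.0192,0],"fingers":0.22},{"dp":[0,0,0],"delta_rot":[0,-0.0192,0],"fingers":0.22},{"dp":[0,0,0],"delta_rot":[0,-0.0192,0],"fingers":0.22}]'; python3 -c "from h import *
st();go([.51,-.245,.25],down(-93.5));go([.51,-.245,.25],down(-3.5))"
```

```text
t: 12.07
tcp_pos: [0.5017, 0.0943, 0.3298]
tool_rot: [0.719, 0.676, 0.122, -0.11]
force: [-0.7, -0.1, -0.3]
finger_gap: 0.612
gripper_force: 0.0
{'t': 12.067, 'q': [-0.182, 0.337, 1.733, 0.364, 1.133, -0.286], 'tcp_pos': [0.502, 0.094, 0.33], 'tool_rot': [0.719, 0.676, 0.122, -0.11], 'force': [-0.716, -0.052, -0.342], 'finger_gap': 0.612, 'gripper_force': 0.0}
dp [-0.6915  0.0578 -0.0679] rot [-0.0404 -0.0421  0.2475]

dp [-0.6915  0.0578 -0.0679] rot [ 0.0011 -0.0525 -0.    ]
```

```bash
python3 -m crank '[{"dp":[0,0,0],"delta_rot":[0,-0.0175,0],"fingers":0.22},{"dp":[0,0,0],"delta_rot":[0,-0.0175,0],"fingers":0.22},{"dp":[0,0,0],"delta_rot":[0,-0.0175,0],"fingers":0.22},{"dp":[-0.075,0.0064,0.0178],"delta_rot":[0,0,0],"fingers":0.22},{"dp":[-0.075,0.0064,0.0178],"delta_rot":[0,0,0],"fingers":0.22},{"dp":[-0.075,0.0064,0.0178],"delta_rot":[0,0,0],"fingers":0.22},{"dp":[-0.075,0.0064,0.0178],"delta_rot":[0,0,0],"fingers":0.22},{"dp":[-0.075,0.0064,0.0178],"delta_rot":[0,0,0],"fingers":0.22},{"dp":[-0.075,0.0064,0.0178],"delta_rot":[0,0,0],"fingers":0.22},{"dp":[-0.075,0.0064,0.0178],"delta_rot":[0,0,0],"fingers":0.22},{"dp":[-0.075,0.0064,0.0178],"delta_rot":[0,0,0],"fingers":0.22},{"dp":[-0.075,0.0064,0.0178],"delta_rot":[0,0,0],"fingers":0.22}]'
python3 -m crank '[{"dp":[0,0,0],"delta_rot":[0,0,0.0192],"fingers":0.22},{"dp":[0,0,0],"delta_rot":[0,0,0.0192],"fingers":0.22},{"dp":[0,0,0],"delta_rot":[0,0,0.0192],"fingers":0.22},{"dp":[0,0,0],"delta_rot":[0,0,0.0192],"fingers":0.22},{"dp":[0,0,0],"delta_rot":[0,0,0.0192],"fingers":0.22},{"dp":[0,0,0],"delta_rot":[0,0,0.0192],"fingers":0.22},{"dp":[0,0,0],"delta_rot":[0,0,0.0192],"fingers":0.22},{"dp":[0,0,0],"delta_rot":[0,0,0.0192],"fingers":0.22},{"dp":[0,0,0],"delta_rot":[0,0,0.0192],"fingers":0.22},{"dp":[0,0,0],"delta_rot":[0,0,0.0192],"fingers":0.22},{"dp":[0,0,0],"delta_rot":[0,0,0.0192],"fingers":0.22},{"dp":[0,0,0],"delta_rot":[0,0,0.0192],"fingers":0.22}]'
python3 -m crank '[{"dp":[0,0,0],"delta_rot":[0,0,0.019],"fingers":0.22},{"dp":[0,0,0],"delta_rot":[0,0,0],"fingers":0.22}]'
python3 -c "from h import *
st();shot('wrist','w6');go([.51,-.245,.25],down(-93.5))"
```

```text
t: 13.07
tcp_pos: [0.5104, -0.245, 0.2467]
tool_rot: [0.729, 0.685, 0.003, -0.0]
force: [0.6, 0.0, 0.4]
finger_gap: 0.608
gripper_force: 0.0
t: 14.07
tcp_pos: [0.5107, -0.2431, 0.2472]
tool_rot: [1.0, 0.028, 0.002, -0.002]
force: [-0.3, 0.4, -1.0]
finger_gap: 0.612
gripper_force: 0.0
t: 14.23
tcp_pos: [0.5108, -0.2432, 0.2469]
tool_rot: [1.0, -0.03, 0.002, -0.002]
force: [0.3, 0.5, 0.9]
finger_gap: 0.609
gripper_force: 0.0
{'t': 14.233, 'q': [-0.644, 0.521, 1.641, 0.007, 0.979, 0.983], 'tcp_pos': [0.511, -0.243, 0.247], 'tool_rot': [1.0, -0.03, 0.002, -0.002], 'force': [0.338, 0.506, 0.875], 'finger_gap': 0.609, 'gripper_force': 0.0}
dp [-0.0015  0.0032 -0.0069] rot [-0.0007 -0.0005  0.0009]
```

View pics/w6.png

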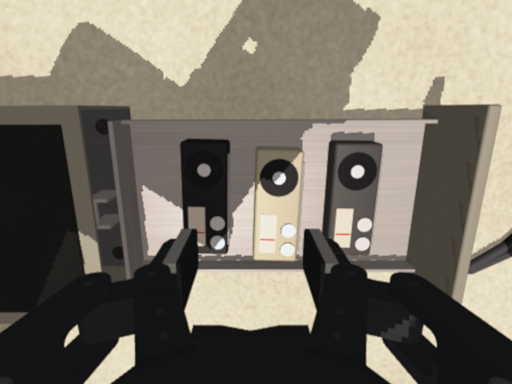

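```bash
python3 - <<'E'
from h import *
for n,c in {"r1":[(331,151),(378,153),(374,256),(325,250)],"r2":[(257,151),(301,153),(298,261),(253,259)],"r3":[(183,147),(228,151),(228,252),(184,250)]}.items():
    P=np.array([px("w6",u,v,.04) for u,v in c]); print(n,P.mean(0).round(4),[np.linalg.norm(P[i]-P[i-1]).round(3) for i in range(4)], "ang", np.degrees(np.arctan2(*(P[0]+P[1]-P[2]-P[3])[[1,0]])).round(1))
print(px("w6",133,190,.05),px("w6",422,190,.09))
E
```

```text
r1 [ 0.4826 -0.3368  0.04  ] [np.float64(0.098), np.float64(0.043), np.float64(0.103), np.float64(0.05)] ang -1.1
r2 [ 0.4828 -0.2657  0.04  ] [np.float64(0.108), np.float64(0.04), np.float64(0.109), np.float64(0.045)] ang -3.8
r3 [ 0.493  -0.1982  0.04  ] [np.float64(0.102), np.float64(0.041), np.float64(0.101), np.float64(0.044)] ang -5.3
[ 0.51157741 -0.13512212  0.05      ] [ 0.50852756 -0.37388416  0.09      ]
```

```bash
python3 - <<'E'
from h import *
for a in [(424,190,.012),(484,190,.091),(112,190,.05),(130,190,.05),(133,190,.012)]: print(a,px("w6",*a))
go([.509,-.3385,.25]); go([.507,-.268,.25]);go([.519,-.1995,.25])
E
```

```text
(424, 190, 0.012) [ 0.48472814 -0.41945529  0.012     ]
(484, 190, 0.091) [ 0.50608796 -0.42046446  0.091     ]
(112, 190, 0.05) [ 0.51268742 -0.11604804  0.05      ]
(130, 190, 0.05) [ 0.51173593 -0.13239811  0.05      ]
(133, 190, 0.012) [ 0.50219874 -0.11924575  0.012     ]
dp [ 0.0068  0.19   -0.0077] 
dp [-0.005   0.0494 -0.0071] 
dp [ 0.0114 -0.0887 -0.0065]
```

```bash
python3 -m crank '[{"dp":[0.0068,0.07,0],"delta_rot":[0,0,0],"fingers":0.22},{"dp":[0,0.07,0],"delta_rot":[0,0,0],"fingers":0.22},{"dp":[0,0.05,0],"delta_rot":[0,0,0],"fingers":0.22},{"dp":[0,0,0.07],"delta_rot":[0,0,0],"fingers":0.22},{"dp":[0,0,0.08],"delta_rot":[0,0,0],"fingers":0.22},{"dp":[0,0,0.07],"delta_rot":[0,0,0],"fingers":0.22},{"dp":[0,0,0.05],"delta_rot":[0,0,0],"fingers":0.22},{"dp":[0,0,0.04],"delta_rot":[0,0,0],"fingers":0.22},{"dp":[0,0,0],"delta_rot":[0,0,0],"fingers":0.22}]'
python3 -c "from h import *
st();shot('wrist','w7');go([.509,-.3385,.09],down(-93.5))"
```

```text
t: 15.03
tcp_pos: [0.5074, -0.3367, 0.0854]
tool_rot: [1.0, -0.028, -0.002, -0.005]
force: [-0.6, -0.6, 0.3]
finger_gap: 0.614
gripper_force: 0.0
{'t': 15.033, 'q': [-0.771, 0.813, 1.605, 0.007, 0.735, 0.85], 'tcp_pos': [0.507, -0.337, 0.085], 'tool_rot': [1.0, -0.028, -0.002, -0.005], 'force': [-0.605, -0.576, 0.27], 'finger_gap': 0.614, 'gripper_force': 0.0}
dp [ 0.0013  0.0017 -0.0051] rot [-0.0014  0.0004  0.0008]
```

View pics/w7.png

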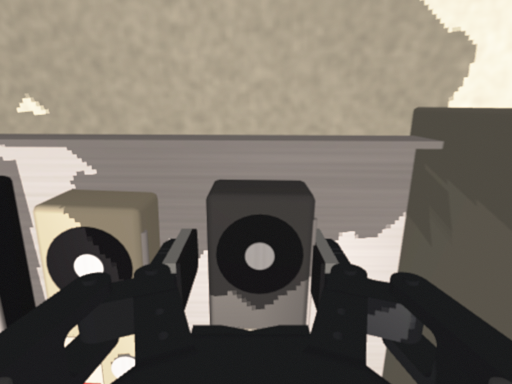

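```bash
python3 -m crank '[{"dp":[0,0,-0.008],"delta_rot":[0,0,0],"fingers":-1},{"dp":[0,0,0],"delta_rot":[0,0,0],"fingers":-1},{"dp":[0,0,0],"delta_rot":[0,0,0],"fingers":-1},{"dp":[0,0,0],"delta_rot":[0,0,0],"fingers":-1},{"dp":[0,0,-0.03],"delta_rot":[0,0,0],"fingers":-1},{"dp":[0,0,-0.06],"delta_rot":[0,0,0],"fingers":-1},{"dp":[0,0,-0.08],"delta_rot":[0,0,0],"fingers":-1},{"dp":[0,0,-0.08],"delta_rot":[0,0,0],"fingers":-1},{"dp":[0,0,-0.08],"delta_rot":[0,0,0],"fingers":-1},{"dp":[0,0,-0.08],"delta_rot":[0,0,0],"fingers":-1},{"dp":[0,0,-0.08],"delta_rot":[0,0,0],"fingers":-1},{"dp":[0,0,0],"delta_rot":[0,0,0],"fingers":-1}]' 80
python3 -c "from h import *
st();shot('wrist','w8');go([.511,.06,.33],down(-3.5))"
```

```text
t: 16.08
tcp_pos: [0.5118, -0.3428, 0.3474]
tool_rot: [1.0, -0.029, 0.007, 0.003]
force: [1.0, -0.7, -0.5]
finger_gap: 0.499
gripper_force: 82.8
{'t': 16.083, 'q': [-0.773, 0.466, 1.415, 0.005, 1.245, 0.853], 'tcp_pos': [0.512, -0.343, 0.347], 'tool_rot': [1.0, -0.029, 0.007, 0.003], 'force': [0.998, -0.654, -0.502], 'finger_gap': 0.499, 'gripper_force': 82.803}
dp [-0.0459 -0.8024  0.0245] rot [ 0.0016 -0.001  -0.2494]
```

View pics/w8.png

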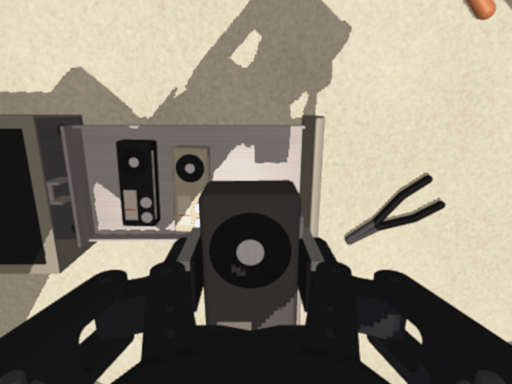

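```bash
python3 - <<'E'
from h import *
s=manip.sense(); Rc=R.from_quat(s["tool_rot"])
for f,v,u in (("w8",194,250),("w8",182,250)):
    for z in (s["tcp_pos"][2]-.0494,s["tcp_pos"][2]-.0774): print(v,Rc.inv().apply(px(f,u,v,z)-s["tcp_pos"]).round(4))
E
python3 -m crank '[{"dp":[-0.0042,-0.073,0.002],"delta_rot":[0,0,0],"fingers":-1},{"dp":[-0.0042,-0.073,0.002],"delta_rot":[0,0,0],"fingers":-1},{"dp":[-0.0042,-0.073,0.002],"delta_rot":[0,0,0],"fingers":-1},{"dp":[-0.0042,-0.073,0.002],"delta_rot":[0,0,0],"fingers":-1},{"dp":[-0.0042,-0.073,0.002],"delta_rot":[0,0,0],"fingers":-1},{"dp":[-0.0042,-0.073,0.002],"delta_rot":[0,0,0],"fingers":-1},{"dp":[-0.0042,-0.073,0.002],"delta_rot":[0,0,0],"fingers":-1},{"dp":[-0.0042,-0.073,0.002],"delta_rot":[0,0,0],"fingers":-1},{"dp":[-0.0042,-0.073,0.002],"delta_rot":[0,0,0],"fingers":-1},{"dp":[-0.0042,-0.073,0.002],"delta_rot":[0,0,0],"fingers":-1},{"dp":[-0.0042,-0.073,0.002],"delta_rot":[0,0,0],"fingers":-1}]'
python3 -m crank '[{"dp":[0,0,0],"delta_rot":[0,0,-0.0192],"fingers":-1},{"dp":[0,0,0],"delta_rot":[0,0,-0.0192],"fingers":-1},{"dp":[0,0,0],"delta_rot":[0,0,-0.0192],"fingers":-1},{"dp":[0,0,0],"delta_rot":[0,0,-0.0192],"fingers":-1},{"dp":[0,0,0],"delta_rot":[0,0,-0.0192],"fingers":-1},{"dp":[0,0,0],"delta_rot":[0,0,-0.0192],"fingers":-1},{"dp":[0,0,0],"delta_rot":[0,0,-0.0192],"fingers":-1},{"dp":[0,0,0],"delta_rot":[0,0,-0.0192],"fingers":-1},{"dp":[0,0,0],"delta_rot":[0,0,-0.0192],"fingers":-1},{"dp":[0,0,0],"delta_rot":[0,0,-0.0192],"fingers":-1},{"dp":[0,0,0],"delta_rot":[0,0,-0.0192],"fingers":-1},{"dp":[0,0,0],"delta_rot":[0,0,-0.0192],"fingers":-1}]'
python3 -m crank '[{"dp":[0,0,0],"delta_rot":[0,0,-0.019],"fingers":-1},{"dp":[0,0,0],"delta_rot":[0,0.0192,0],"fingers":-1},{"dp":[0,0,0],"delta_rot":[0,0.0192,0],"fingers":-1},{"dp":[0,0,0],"delta_rot":[0,0.0192,0],"fingers":-1},{"dp":[0,0,0],"delta_rot":[0,0.0192,0],"fingers":-1},{"dp":[0,0,0],"delta_rot":[0,0.0192,0],"fingers":-1},{"dp":[0,0,0],"delta_rot":[0,0.0192,0],"fingers":-1},{"dp":[0,0,0],"delta_rot":[0,0.0192,0],"fingers":-1},{"dp":[0,0,0],"delta_rot":[0,0.0192,0],"fingers":-1},{"dp":[0,0,0],"delta_rot":[0,0.0192,0],"fingers":-1},{"dp":[0,0,0],"delta_rot":[0,0.0192,0],"fingers":-1},{"dp":[0,0,0],"delta_rot":[0,0.0192,0],"fingers":-1}]'
cat >> h.py <<'E'
def horiz(yaw): return down(yaw)*R.from_rotvec([0,np.pi/2,0])
E
python3 -c "from h import *
st();go([.512,.085,.33],horiz(-3.5))"
```

```text
194 [0.0328 0.0003 0.0497]
194 [0.0249 0.0004 0.0777]
182 [0.038  0.0003 0.0498]
182 [0.0313 0.0004 0.0777]
t: 17.05
tcp_pos: [0.5079, 0.0636, 0.3274]
tool_rot: [1.0, -0.029, -0.001, -0.003]
force: [0.3, 1.4, -1.3]
finger_gap: 0.496
gripper_force: 82.7
t: 18.05
tcp_pos: [0.5082, 0.0619, 0.3273]
tool_rot: [0.766, 0.643, 0.001, -0.003]
force: [-0.5, 0.1, -2.3]
finger_gap: 0.495
gripper_force: 82.5
t: 19.05
tcp_pos: [0.509, 0.0612, 0.3279]
tool_rot: [0.572, 0.537, 0.452, -0.424]
force: [0.4, 1.8, -0.4]
finger_gap: 0.49
gripper_force: 82.8
{'t': 19.05, 'q': [-0.521, 0.62, 1.82, 1.07, 1.672, -0.95], 'tcp_pos': [0.509, 0.061, 0.328], 'tool_rot': [0.572, 0.537, 0.452, -0.424], 'force': [0.379, 1.833, -0.433], 'finger_gap': 0.49, 'gripper_force': 82.766}
dp [0.0151 0.0029 0.0456] rot [ 0.0004  0.0371 -0.0001]
```

```bash
python3 -m crank '[{"dp":[0,0,0],"delta_rot":[0,0.0185,0],"fingers":-1},{"dp":[0,0,0],"delta_rot":[0,0.0186,0],"fingers":-1},{"dp":[-0.06,0.008,0.03],"delta_rot":[0,0,0],"fingers":-1},{"dp":[-0.07,0,0],"delta_rot":[0,0,0],"fingers":-1},{"dp":[-0.07,0,0],"delta_rot":[0,0,0],"fingers":-1},{"dp":[-0.06,0,0],"delta_rot":[0,0,0],"fingers":-1},{"dp":[0,0,0],"delta_rot":[0,0,0],"fingers":-1},{"dp":[0,0,0],"delta_rot":[0,0,0],"fingers":-1}]'
python3 -c "from h import *
st();go([.513,.076,.178],horiz(-3.5));p,d,m=shot('side','s4'); cv2.imwrite('pics/s4c.png',cv2.resize(p[120:260,140:320,::-1],(720,560)))"
```

```text
t: 19.72
tcp_pos: [0.5138, 0.0761, 0.1973]
tool_rot: [0.517, 0.484, 0.514, -0.485]
force: [-0.3, -0.2, -0.1]
finger_gap: 0.494
gripper_force: 82.8
{'t': 19.717, 'q': [-0.502, 0.973, 1.828, 1.153, 1.711, -1.256], 'tcp_pos': [0.514, 0.076, 0.197], 'tool_rot': [0.517, 0.484, 0.514, -0.485], 'force': [-0.316, -0.204, -0.093], 'finger_gap': 0.494, 'gripper_force': 82.785}
dp [-0.0385 -0.0014 -0.0002] rot [ 0.0001  0.0003 -0.0007]
```

View pics/s4c.png

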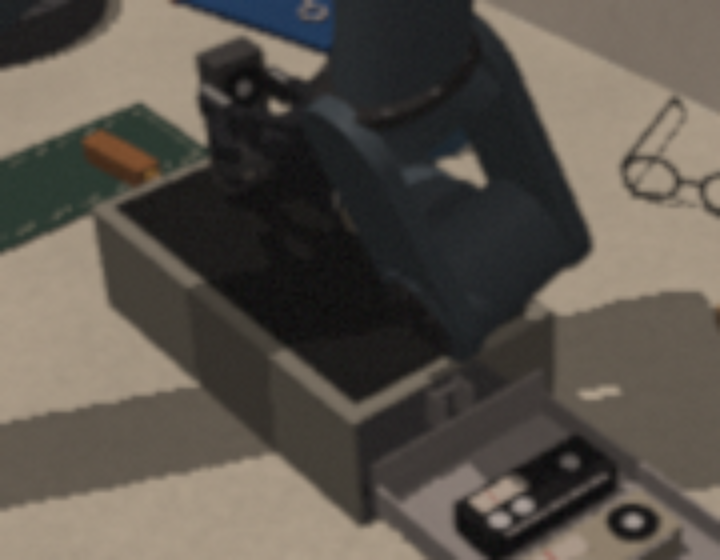

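```bash
python3 -m crank '[{"dp":[-0.02,0,0],"delta_rot":[0,0,0],"fingers":-1},{"dp":[-0.01,0,0],"delta_rot":[0,0,0],"fingers":-1},{"dp":[-0.004,0,0],"delta_rot":[0,0,0],"fingers":-1},{"dp":[0,0,0],"delta_rot":[0,0,0],"fingers":-1},{"dp":[0,0,0],"delta_rot":[0,0,0],"fingers":-1}]'
python3 -m crank '[{"dp":[-0.003,0,0],"delta_rot":[0,0,0],"fingers":-1},{"dp":[0,0,0],"delta_rot":[0,0,0],"fingers":-1}]'
```

```text
t: 20.18
tcp_pos: [0.5143, 0.0758, 0.182]
tool_rot: [0.516, 0.486, 0.514, -0.483]
force: [-1.0, -0.4, -0.9]
finger_gap: 0.493
gripper_force: 82.8
t: 20.35
tcp_pos: [0.5142, 0.0758, 0.18]
tool_rot: [0.516, 0.486, 0.514, -0.483]
force: [-0.3, 0.2, -1.5]
finger_gap: 0.493
gripper_force: 82.8
```

```bash
for i in 1 2; do python3 -m crank '[{"dp":[-0.003,0,0],"delta_rot":[0,0,0],"fingers":-1},{"dp":[0,0,0],"delta_rot":[0,0,0],"fingers":-1}]' | egrep 'tcp_pos|force:'; done
```

```text
tcp_pos: [0.5142, 0.0758, 0.1789]
force: [0.6, -0.9, 2.0]
gripper_force: 83.0
tcp_pos: [0.5142, 0.0756, 0.1786]
force: [0.7, -1.5, 7.0]
gripper_force: 83.2
```

```bash
python3 -m crank '[{"dp":[0.003,0,0],"delta_rot":[0,0,0],"fingers":-1},{"dp":[0,0,0],"delta_rot":[0,0,0],"fingers":0.4},{"dp":[0,0,0],"delta_rot":[0,0,0],"fingers":0.4},{"dp":[0,0,0],"delta_rot":[0,0,0],"fingers":0.4},{"dp":[0,0,-0.02],"delta_rot":[0,0,0],"fingers":0.4},{"dp":[0,0,-0.04],"delta_rot":[0,0,0],"fingers":0.4},{"dp":[0,0,-0.06],"delta_rot":[0,0,0],"fingers":0.4},{"dp":[0,0,-0.08],"delta_rot":[0,0,0],"fingers":0.4},{"dp":[0.08,0,0],"delta_rot":[0,0,0],"fingers":0.4},{"dp":[0.08,0,0],"delta_rot":[0,0,0],"fingers":0.4},{"dp":[0.08,0,0],"delta_rot":[0,0,0],"fingers":0.4},{"dp":[0,0,0],"delta_rot":[0,0,0],"fingers":0.4}]'
python3 -c "from h import *
st();go([.507,-.268,.25],down(-93.5));p,d,m=shot('side','s5'); cv2.imwrite('pics/s5c.png',cv2.resize(p[100:260,120:400,::-1],(700,400)))"
```

```text
t: 21.68
tcp_pos: [0.5083, -0.0247, 0.304]
tool_rot: [0.515, 0.488, 0.516, -0.481]
force: [0.2, 0.0, 0.1]
finger_gap: 0.7
gripper_force: 0.0
{'t': 21.683, 'q': [-0.668, 0.779, 1.758, 1.05, 1.895, -1.064], 'tcp_pos': [0.508, -0.025, 0.304], 'tool_rot': [0.515, 0.488, 0.516, -0.481], 'force': [0.238, 0.023, 0.071], 'finger_gap': 0.7, 'gripper_force': 0.0}
dp [-0.111   0.0269 -0.4852] rot [-0.191  -0.1929  0.1937]
```

View pics/s5c.png

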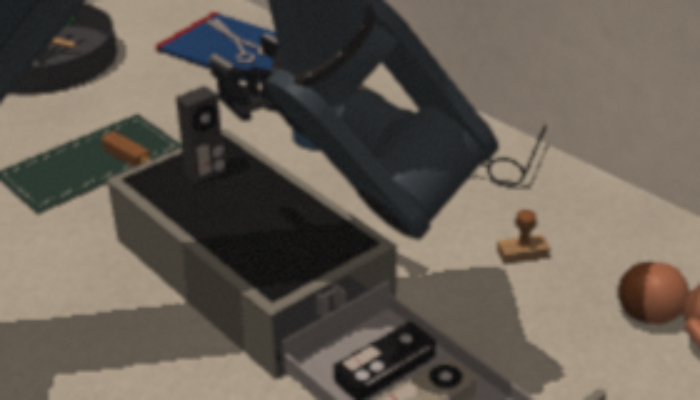

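```bash
python3 -m crank '[{"dp":[0.04,0,0],"delta_rot":[0,-0.0192,0],"fingers":0.22},{"dp":[0,0,0],"delta_rot":[0,-0.0192,0],"fingers":0.22},{"dp":[0,0,0],"delta_rot":[0,-0.0192,0],"fingers":0.22},{"dp":[0,0,0],"delta_rot":[0,-0.0192,0],"fingers":0.22},{"dp":[0,0,0],"delta_rot":[0,-0.0192,0],"fingers":0.22},{"dp":[0,0,0],"delta_rot":[0,-0.0192,0],"fingers":0.22},{"dp":[0,0,0],"delta_rot":[0,-0.0192,0],"fingers":0.22},{"dp":[0,0,0],"delta_rot":[0,-0.0192,0],"fingers":0.22},{"dp":[0,0,0],"delta_rot":[0,-0.0192,0],"fingers":0.22},{"dp":[0,0,0],"delta_rot":[0,-0.0192,0],"fingers":0.22},{"dp":[0,0,0],"delta_rot":[0,-0.0192,0],"fingers":0.22},{"dp":[0,0,0],"delta_rot":[0,-0.0192,0],"fingers":0.22}]'
python3 -m crank '[{"dp":[0,0,0],"delta_rot":[0,-0.0192,0],"fingers":0.22},{"dp":[-0.07,0.0046,0.02],"delta_rot":[0,0,0.0192],"fingers":0.22},{"dp":[0,0,0],"delta_rot":[0,0,0.0192],"fingers":0.22},{"dp":[0,0,0],"delta_rot":[0,0,0.0192],"fingers":0.22},{"dp":[0,0,0],"delta_rot":[0,0,0.0192],"fingers":0.22},{"dp":[0,0,0],"delta_rot":[0,0,0.0192],"fingers":0.22},{"dp":[0,0,0],"delta_rot":[0,0,0.0192],"fingers":0.22},{"dp":[0,0,0],"delta_rot":[0,0,0.0192],"fingers":0.22},{"dp":[0,0,0],"delta_rot":[0,0,0.0192],"fingers":0.22},{"dp":[0,0,0],"delta_rot":[0,0,0.0192],"fingers":0.22},{"dp":[0,0,0],"delta_rot":[0,0,0.0192],"fingers":0.22},{"dp":[0,0,0],"delta_rot":[0,0,0.0192],"fingers":0.22}]'
python3 -m crank '[{"dp":[0,0,0],"delta_rot":[0,0,0.0192],"fingers":0.22},{"dp":[0,0,0],"delta_rot":[0,0,0.0192],"fingers":0.22},{"dp":[0,0,0],"delta_rot":[0,0,0],"fingers":0.22}]'
python3 -c "from h import *
st();go([.509,-.267,.25],down(-93.5));p,d,m=shot('top','t4')
# check radio positions by height in depth
s=np.load('pics/t4.npz')
"
```

```text
t: 22.73
tcp_pos: [0.508, -0.0241, 0.3183]
tool_rot: [0.727, 0.684, 0.041, -0.039]
force: [-0.4, 0.4, -0.5]
finger_gap: 0.611
gripper_force: 0.0
t: 23.73
tcp_pos: [0.5077, -0.0588, 0.3075]
tool_rot: [0.996, 0.088, -0.002, 0.001]
force: [0.5, 0.2, 0.4]
finger_gap: 0.608
gripper_force: 0.0
t: 23.98
tcp_pos: [0.5077, -0.0588, 0.3075]
tool_rot: [1.0, -0.03, -0.001, 0.001]
force: [-0.2, -0.1, 0.1]
finger_gap: 0.613
gripper_force: 0.0
{'t': 23.983, 'q': [-0.333, 0.371, 1.709, -0.003, 1.064, 1.3], 'tcp_pos': [0.508, -0.059, 0.308], 'tool_rot': [1.0, -0.03, -0.001, 0.001], 'force': [-0.205, -0.105, 0.144], 'finger_gap': 0.613, 'gripper_force': 0.0}
dp [0.0282 0.4153 0.1158] rot [0.0003 0.0004 0.    ]
```

```bash
python3 -m crank '[{"dp":[0.0047,0.069,0.0193],"delta_rot":[0,0,0],"fingers":0.22},{"dp":[0.0047,0.069,0.0193],"delta_rot":[0,0,0],"fingers":0.22},{"dp":[0.0047,0.069,0.0193],"delta_rot":[0,0,0],"fingers":0.22},{"dp":[0.0047,0.069,0.0193],"delta_rot":[0,0,0],"fingers":0.22},{"dp":[0.0047,0.069,0.0193],"delta_rot":[0,0,0],"fingers":0.22},{"dp":[0.0047,0.069,0.0193],"delta_rot":[0,0,0],"fingers":0.22},{"dp":[0,0,0],"delta_rot":[0,0,0],"fingers":0.22}]'
cat >> h.py <<'E'
def cloud(f):
    s=np.load(f"pics/{f}.npz"); fx,fy,cx,cy=s["k"]; d=s["d"]; v,u=np.mgrid[:d.shape[0],:d.shape[1]]
    P=np.stack([(u-cx)/fx*d,-(v-cy)/fy*d,-d],-1)@s["a"].T+s["o"]; P[d==0]=np.nan; return P
def slabs(f,z0,z1,xr,yr,amin=200):
    P=cloud(f); m=(P[...,2]>z0)&(P[...,2]<z1)&(P[...,0]>xr[0])&(P[...,0]<xr[1])&(P[...,1]>yr[0])&(P[...,1]<yr[1])
    m=cv2.morphologyEx(m.astype(np.uint8),cv2.MORPH_OPEN,np.ones((3,3)))
    n,l,st_,_=cv2.connectedComponentsWithStats(m)
    for i in range(1,n):
        if st_[i,4]<amin: continue
        Q=P[l==i]; r=cv2.minAreaRect((Q[:,:2]*1000).astype(np.float32)); print("n",len(Q),"c",np.round(np.array(r[0])/1000,4),"size",np.round(r[1]),"ang",round(r[2],1),"z",Q[:,2].mean().round(4))
E
python3 -c "from h import *
st();go([.509,-.267,.25],down(-93.5));shot('wrist','w9');slabs('w9',.034,.047,(.40,.57),(-.42,-.14))"
```

```text
t: 24.62
tcp_pos: [0.5098, -0.2725, 0.249]
tool_rot: [1.0, -0.03, -0.0, 0.002]
force: [-0.1, 0.3, 0.4]
finger_gap: 0.608
gripper_force: 0.0
{'t': 24.617, 'q': [-0.682, 0.533, 1.608, -0.005, 0.998, 0.952], 'tcp_pos': [0.51, -0.272, 0.249], 'tool_rot': [1.0, -0.03, -0.0, 0.002], 'force': [-0.051, 0.335, 0.415], 'finger_gap': 0.608, 'gripper_force': 0.0}
dp [-0.0023 -0.0108 -0.002 ] rot [0.0008 0.0001 0.0001]

n 1113 c [ 0.4848 -0.4106] size [  2. 169.] ang 86.7 z 0.0407
n 4568 c [ 0.496  -0.1982] size [ 46. 111.] ang 85.8 z 0.0405
n 5125 c [ 0.4841 -0.2665] size [ 46. 111.] ang 85.0 z 0.0404
```

```bash
python3 -m crank '[{"dp":[-0.003,-0.008,0.04],"delta_rot":[0,0,0.004],"fingers":0.22},{"dp":[0,0,0.07],"delta_rot":[0,0,0],"fingers":0.22},{"dp":[0,0,0.08],"delta_rot":[0,0,0],"fingers":0.22},{"dp":[0,0,0.06],"delta_rot":[0,0,0],"fingers":0.22},{"dp":[0,0,0.04],"delta_rot":[0,0,0],"fingers":0.22},{"dp":[0,0,0.03],"delta_rot":[0,0,0],"fingers":0.22},{"dp":[0,0,0],"delta_rot":[0,0,0],"fingers":0.22},{"dp":[0,0,0],"delta_rot":[0,0,0],"fingers":0.22}]'
python3 -c "from h import *
go([.508,-.2686,.089],down(-95))"
```

```text
t: 25.33
tcp_pos: [0.5087, -0.2617, 0.0915]
tool_rot: [0.999, -0.041, -0.0, 0.001]
force: [0.0, -1.5, 0.8]
finger_gap: 0.606
gripper_force: 0.6
dp [-0.0003  0.0138  0.0051] rot [0.0003 0.     0.0009]
```

```bash
python3 -m crank '[{"dp":[0,0.006,0],"delta_rot":[0,0,0],"fingers":0.22},{"dp":[0,0.006,0.004],"delta_rot":[0,0,0],"fingers":-1},{"dp":[0,0,0],"delta_rot":[0,0,0],"fingers":-1},{"dp":[0,0,0],"delta_rot":[0,0,0],"fingers":-1},{"dp":[0,0,0],"delta_rot":[0,0,0],"fingers":-1}]'
python3 -m crank '[{"dp":[0,0,-0.03],"delta_rot":[0,0,0],"fingers":-1},{"dp":[0,0,-0.06],"delta_rot":[0,0,0],"fingers":-1},{"dp":[0,0,-0.08],"delta_rot":[0,0,0],"fingers":-1},{"dp":[0,0,-0.08],"delta_rot":[0,0,0],"fingers":-1},{"dp":[0,0,-0.08],"delta_rot":[0,0,0],"fingers":-1},{"dp":[0,0,-0.08],"delta_rot":[0,0,0],"fingers":-1},{"dp":[0,0,-0.06],"delta_rot":[0,0,0],"fingers":-1},{"dp":[0,0,0],"delta_rot":[0,0,0],"fingers":-1}]'
cat >> h.py <<'E'
def held(f):
    "held radio top face in tool frame"
    s=manip.sense(); Rc=R.from_quat(s["tool_rot"]).as_matrix(); P=(cloud(f)-np.array(s["tcp_pos"]))@Rc
    m=(np.abs(P[...,1])<.019)&(P[...,2]>.02)&(P[...,2]<.1)&(P[...,0]>-.02)&(P[...,0]<.08)
    Q=P[m]; print("held n",len(Q))
    if len(Q)>50:
        T=Q[Q[:,2]<np.percentile(Q[:,2],30)+.006]; print("face z",np.median(T[:,2]).round(4),"top end x",np.percentile(T[:,0],99.5).round(4),"slope",np.polyfit(T[:,0],T[:,2],1).round(4))
E
python3 -c "from h import *
st();shot('wrist','w10');held('w10');slabs('w10',.034,.047,(.40,.57),(-.42,-.14));go([.508,-.03,.33],down(-93.5))"
```

```text
t: 25.75
tcp_pos: [0.5086, -0.2687, 0.0896]
tool_rot: [0.999, -0.042, 0.001, 0.001]
force: [0.2, -1.5, 1.8]
finger_gap: 0.332
gripper_force: 74.3
t: 26.42
tcp_pos: [0.5104, -0.2688, 0.331]
tool_rot: [0.999, -0.042, 0.005, 0.004]
force: [0.7, 0.3, -1.6]
finger_gap: 0.332
gripper_force: 74.0
{'t': 26.417, 'q': [-0.678, 0.428, 1.532, -0.001, 1.168, 0.977], 'tcp_pos': [0.51, -0.269, 0.331], 'tool_rot': [0.999, -0.042, 0.005, 0.004], 'force': [0.716, 0.328, -1.581], 'finger_gap': 0.332, 'gripper_force': 74.001}
held n 11497
face z 0.0301 top end x 0.0322 slope [0.0122 0.03  ]
n 544 c [ 0.4855 -0.4107] size [  2. 169.] ang 86.4 z 0.0408
n 3220 c [ 0.4956 -0.1997] size [ 46. 112.] ang 85.0 z 0.0405
dp [-0.0424 -0.4742 -0.0074] rot [ 0.0008 -0.0009 -0.0036]
```

```bash
python3 - <<'E'
from h import *
s=manip.sense(); Rc=R.from_quat(s["tool_rot"]).as_matrix(); P=(cloud("w10")-np.array(s["tcp_pos"]))@Rc
m=(np.abs(P[...,1])<.03)&(P[...,2]>.015)&(P[...,2]<.1)&(P[...,0]>-.02)&(P[...,0]<.08)
Q=P[m]
for x0,x1 in((.012,.02),(.02,.028)):
    for y in np.arange(-.026,.027,.004):
        q=Q[(Q[:,0]>x0)&(Q[:,0]<x1)&(abs(Q[:,1]-y)<.002)]; 
        if len(q)>5: print(x0,y.round(3),len(q),np.percentile(q[:,2],[5,50,95]).round(4))
im=np.load("pics/w10.npz")["p"]; v,u=np.where(m); print(u.min(),u.max(),v.min(),v.max())
for yy in range(v.min(),v.max(),15): print(yy,[im[yy,x].tolist() for x in range(205,300,15)])
E
```

```text
0.012 -0.026 178 [0.016  0.0211 0.0273]
0.012 -0.022 286 [0.0156 0.0215 0.0462]
0.012 -0.018 435 [0.0161 0.0279 0.0492]
0.012 -0.014 199 [0.0166 0.0303 0.0333]
0.012 -0.01 209 [0.0288 0.0298 0.0308]
0.012 -0.006 216 [0.029  0.0299 0.0308]
0.012 -0.002 195 [0.029  0.0299 0.0308]
0.012 0.002 215 [0.0289 0.0299 0.0308]
0.012 0.006 211 [0.029  0.0299 0.0307]
0.012 0.01 208 [0.0292 0.0301 0.0312]
0.012 0.014 202 [0.0169 0.0349 0.0551]
0.012 0.018 542 [0.0164 0.0344 0.0594]
0.012 0.022 336 [0.0157 0.022  0.0553]
0.012 0.026 189 [0.0158 0.021  0.0276]
0.02 -0.014 196 [0.0292 0.0303 0.0318]
0.02 -0.01 223 [0.0289 0.0298 0.0307]
0.02 -0.006 223 [0.0289 0.0299 0.0307]
0.02 -0.002 218 [0.0289 0.0298 0.0307]
0.02 0.002 220 [0.0288 0.0298 0.0306]
0.02 0.006 227 [0.0289 0.0298 0.0308]
0.02 0.01 205 [0.0291 0.0303 0.0319]
0.02 0.014 6 [0.032  0.0326 0.0332]
161 340 183 329
183 [[20, 19, 21], [110, 102, 99], [227, 216, 207], [227, 215, 205], [187, 174, 164], [217, 202, 193], [211, 197, 188]]
198 [[131, 125, 122], [85, 76, 65], [84, 76, 64], [85, 77, 65], [84, 77, 64], [214, 200, 190], [209, 195, 186
[... 208 characters left out ...]
91, 76], [111, 104, 100]]
243 [[77, 74, 71], [113, 103, 86], [113, 102, 87], [113, 103, 86], [115, 105, 87], [108, 98, 82], [77, 75, 71]]
258 [[76, 75, 71], [114, 104, 86], [113, 102, 85], [114, 104, 87], [114, 104, 87], [108, 99, 82], [78, 76, 72]]
273 [[18, 20, 21], [113, 103, 86], [113, 103, 85], [113, 102, 86], [114, 104, 87], [111, 101, 85], [17, 17, 20]]
288 [[18, 18, 18], [108, 98, 82], [113, 104, 86], [113, 102, 87], [113, 104, 86], [112, 103, 86], [17, 19, 20]]
303 [[17, 18, 19], [101, 92, 76], [113, 103, 85], [114, 103, 86], [113, 104, 87], [113, 103, 86], [18, 17, 19]]
318 [[13, 13, 15], [140, 130, 111], [112, 103, 85], [113, 102, 86], [113, 103, 87], [113, 104, 86], [12, 12, 15]]
```

```bash
python3 -c "from h import *
go([.5315,.035,.26],down(-94))"
```

```text
dp [-0.0073 -0.6084  0.1321] rot [ 0.0008 -0.0009 -0.0023]
```

```bash
python3 -m crank '[{"dp":[-0.0008,-0.0676,0],"delta_rot":[0,0,0],"fingers":-1},{"dp":[-0.0008,-0.0676,0],"delta_rot":[0,0,0],"fingers":-1},{"dp":[-0.0008,-0.0676,0],"delta_rot":[0,0,0],"fingers":-1},{"dp":[-0.0008,-0.0676,0],"delta_rot":[0,0,0],"fingers":-1},{"dp":[-0.0008,-0.0676,0],"delta_rot":[0,0,0],"fingers":-1},{"dp":[-0.0008,-0.0676,0],"delta_rot":[0,0,0],"fingers":-1},{"dp":[-0.0008,-0.0676,0],"delta_rot":[0,0,0],"fingers":-1},{"dp":[-0.0008,-0.0676,0],"delta_rot":[0,0,0],"fingers":-1},{"dp":[-0.0008,-0.0676,0],"delta_rot":[0.0008,-0.0009,-0.0023],"fingers":-1},{"dp":[0,0,0.06],"delta_rot":[0,0,0],"fingers":-1},{"dp":[0,0,0.072],"delta_rot":[0,0,0],"fingers":-1},{"dp":[0,0,0],"delta_rot":[0,0,0],"fingers":-1}]'
python3 -c "from h import *
st();go([.5315,.035,.18],down(-94));shot('wrist','w11');held('w11')"
```

```text
t: 27.47
tcp_pos: [0.5244, 0.0376, 0.2504]
tool_rot: [0.999, -0.034, -0.012, -0.003]
force: [-1.1, -0.3, -2.2]
finger_gap: 0.32
gripper_force: 77.4
{'t': 27.467, 'q': [-0.142, 0.476, 1.723, 0.004, 0.967, 1.495], 'tcp_pos': [0.524, 0.038, 0.25], 'tool_rot': [0.999, -0.034, -0.012, -0.003], 'force': [-1.065, -0.338, -2.179], 'finger_gap': 0.32, 'gripper_force': 77.379}
dp [0.0178 0.005  0.1403] rot [-0.0008  0.0038  0.0002]

held n 11536
face z 0.0362 top end x 0.0277 slope [0.0118 0.0357]
```

```bash
python3 -m crank '[{"dp":[0.01,0.005,0.03],"delta_rot":[-0.0008,0.0038,0],"fingers":-1},{"dp":[0,0,0.05],"delta_rot":[0,0,0],"fingers":-1},{"dp":[0,0,0.03],"delta_rot":[0,0,0],"fingers":-1},{"dp":[0,0,0],"delta_rot":[0,0,0],"fingers":-1},{"dp":[0,0,0],"delta_rot":[0,0,0],"fingers":-1}]' 100
python3 -c "from h import *
st();go([.5315,.035,.18],down(-94));shot('wrist','w11');held('w11')"
```

```text
t: 27.93
tcp_pos: [0.5353, 0.0325, 0.203]
tool_rot: [0.999, -0.035, 0.008, 0.001]
force: [0.7, -0.2, -0.7]
finger_gap: 0.32
gripper_force: 96.9
{'t': 27.933, 'q': [-0.148, 0.551, 1.758, -0.0, 0.815, 1.494], 'tcp_pos': [0.535, 0.033, 0.203], 'tool_rot': [0.999, -0.035, 0.008, 0.001], 'force': [0.707, -0.214, -0.667], 'finger_gap': 0.32, 'gripper_force': 96.883}
dp [-0.0087 -0.0045  0.0458] rot [ 0.0003 -0.0027 -0.0002]

held n 11439
face z 0.0343 top end x 0.0287 slope [0.0151 0.0339]
```

```bash
python3 -m crank '[{"dp":[-0.004,0,0.02],"delta_rot":[0,-0.0015,0],"fingers":-1},{"dp":[0,0,0.02],"delta_rot":[0,0,0],"fingers":-1},{"dp":[0,0,0.006],"delta_rot":[0,0,0],"fingers":-1},{"dp":[0,0,0],"delta_rot":[0,0,0],"fingers":-1}]'
python3 -c "from h import *
st();go([.5315,.035,.18],down(-94))"
for i in 1 2 3; do python3 -m crank '[{"dp":[0,0,0.003],"delta_rot":[0,0,0],"fingers":-1},{"dp":[0,0,0],"delta_rot":[0,0,0],"fingers":-1}]' | egrep 'tcp_pos|^force:'; done
```

```text
t: 28.32
tcp_pos: [0.533, 0.0331, 0.1788]
tool_rot: [0.999, -0.035, 0.003, 0.001]
force: [-0.2, 0.2, -1.2]
finger_gap: 0.317
gripper_force: 96.9
{'t': 28.317, 'q': [-0.147, 0.591, 1.774, -0.002, 0.77, 1.495], 'tcp_pos': [0.533, 0.033, 0.179], 'tool_rot': [0.999, -0.035, 0.003, 0.001], 'force': [-0.186, 0.193, -1.158], 'finger_gap': 0.317, 'gripper_force': 96.851}
dp [-0.0033 -0.0036 -0.0023] rot [ 0.0003 -0.0011 -0.    ]

tcp_pos: [0.5337, 0.0331, 0.1781]
force: [0.2, -0.5, -2.3]
tcp_pos: [0.5338, 0.0331, 0.1767]
force: [-0.4, -0.2, -1.2]
tcp_pos: [0.534, 0.033, 0.1759]
force: [0.5, -0.1, 3.8]
```

```bash
python3 -m crank '[{"dp":[0,0,0.002],"delta_rot":[0,0,0],"fingers":-1},{"dp":[0,0,0],"delta_rot":[0,0,0],"fingers":-0.1},{"dp":[0,0,0],"delta_rot":[0,0,0],"fingers":-0.1},{"dp":[0,0,0],"delta_rot":[0,0,0],"fingers":-0.1},{"dp":[0,0,-0.03],"delta_rot":[0,0,0],"fingers":-0.1},{"dp":[0,0,-0.06],"delta_rot":[0,0,0],"fingers":-0.1},{"dp":[0,0,-0.08],"delta_rot":[0,0,0],"fingers":0.22},{"dp":[0,0,-0.08],"delta_rot":[0,0,0],"fingers":0.22},{"dp":[0,0,-0.04],"delta_rot":[0,0,0],"fingers":0.22},{"dp":[0,0,0],"delta_rot":[0,0,0],"fingers":0.22}]' 80
python3 -c "from h import *
st();shot('wrist','w12');slabs('w12',.130,.155,(.40,.62),(-.12,.12));slabs('w12',.2,.22,(.40,.62),(-.12,.22),50);go([.52,-.2017,.25],down(-94.5))"
```

```text
t: 29.65
tcp_pos: [0.5349, 0.0331, 0.3245]
tool_rot: [0.999, -0.035, 0.01, 0.002]
force: [0.1, 0.1, 0.0]
finger_gap: 0.607
gripper_force: 0.0
{'t': 29.65, 'q': [-0.146, 0.376, 1.642, -0.001, 1.102, 1.495], 'tcp_pos': [0.535, 0.033, 0.324], 'tool_rot': [0.999, -0.035, 0.01, 0.002], 'force': [0.106, 0.102, 0.013], 'finger_gap': 0.607, 'gripper_force': 0.0}
n 3830 c [0.5085 0.0339] size [ 29. 112.] ang 87.6 z 0.142
n 2806 c [0.5208 0.1407] size [29. 43.] ang 84.8 z 0.2092
dp [0.0034 0.4703 0.1448] rot [ 0.0004 -0.0024  0.0014]
```

```bash
python3 -m crank '[{"dp":[0.0005,0.0672,0.0],"delta_rot":[0,0,0],"fingers":0.22},{"dp":[0.0005,0.0672,0.0],"delta_rot":[0,0,0],"fingers":0.22},{"dp":[0.0005,0.0672,0.0],"delta_rot":[0,0,0],"fingers":0.22},{"dp":[0.0005,0.0672,0.0],"delta_rot":[0,0,0],"fingers":0.22},{"dp":[0.0005,0.0672,0.0],"delta_rot":[0,0,0],"fingers":0.22},{"dp":[0.0005,0.0672,0.0],"delta_rot":[0,0,0],"fingers":0.22},{"dp":[0.0005,0.0672,0.05],"delta_rot":[0.0004,-0.0024,0.002],"fingers":0.22},{"dp":[0,0,0.07],"delta_rot":[0,0,0],"fingers":0.22},{"dp":[0,0,0.025],"delta_rot":[0,0,0],"fingers":0.22},{"dp":[0,0,0],"delta_rot":[0,0,0],"fingers":0.22},{"dp":[0,0,0],"delta_rot":[0,0,0],"fingers":0.22}]'
python3 -c "from h import *
st();shot('wrist','w13');slabs('w13',.034,.047,(.40,.57),(-.40,-.14));go([.5195,-.2018,.12],down(-95))"
```

```text
t: 30.62
tcp_pos: [0.5166, -0.2007, 0.2451]
tool_rot: [0.999, -0.041, -0.005, -0.002]
force: [0.2, -0.2, 0.5]
finger_gap: 0.612
gripper_force: 0.0
{'t': 30.617, 'q': [-0.571, 0.514, 1.664, -0.003, 0.975, 1.084], 'tcp_pos': [0.517, -0.201, 0.245], 'tool_rot': [0.999, -0.041, -0.005, -0.002], 'force': [0.211, -0.177, 0.472], 'finger_gap': 0.612, 'gripper_force': 0.0}
n 5346 c [ 0.4957 -0.1997] size [ 46. 111.] ang 85.3 z 0.0404
dp [0.0061 0.0018 0.253 ] rot [-0.0002  0.0012  0.0008]
```

```bash
python3 -m crank '[{"dp":[0.005,0.002,0.053],"delta_rot":[0,0.001,0],"fingers":0.25},{"dp":[0,0,0.06],"delta_rot":[0,0,0],"fingers":0.25},{"dp":[0,0,0.06],"delta_rot":[0,0,0],"fingers":0.25},{"dp":[0,0,0.06],"delta_rot":[0,0,0],"fingers":0.25},{"dp":[0,0,0],"delta_rot":[0,0,0],"fingers":0.25},{"dp":[0,0,0],"delta_rot":[0,0,0],"fingers":0.25}]'
python3 -c "from h import *
st();go([.5195,-.2018,.089],down(-95))"
```

```text
t: 31.17
tcp_pos: [0.52, -0.2018, 0.1307]
tool_rot: [0.999, -0.041, -0.001, -0.001]
force: [-0.5, -0.3, 1.5]
finger_gap: 0.625
gripper_force: 0.0
{'t': 31.167, 'q': [-0.571, 0.696, 1.732, 0.001, 0.716, 1.081], 'tcp_pos': [0.52, -0.202, 0.131], 'tool_rot': [0.999, -0.041, -0.001, -0.001], 'force': [-0.543, -0.294, 1.481], 'finger_gap': 0.625, 'gripper_force': 0.0}
dp [-0.001   0.0003  0.0834] rot [-0.0002  0.0002  0.0009]
```

```bash
python3 -m crank '[{"dp":[0,0,0.04],"delta_rot":[0,0,0],"fingers":0.25},{"dp":[0,0,0.03],"delta_rot":[0,0,0],"fingers":0.25},{"dp":[0,0,0.013],"delta_rot":[0,0,0],"fingers":0.25},{"dp":[0,0,0],"delta_rot":[0,0,0],"fingers":0.25},{"dp":[0,0,0],"delta_rot":[0,0,0],"fingers":-1},{"dp":[0,0,0],"delta_rot":[0,0,0],"fingers":-1},{"dp":[0,0,0],"delta_rot":[0,0,0],"fingers":-1},{"dp":[0,0,0],"delta_rot":[0,0,0],"fingers":-1}]' 90
python3 -m crank '[{"dp":[0,0,-0.03],"delta_rot":[0,0,0],"fingers":-1},{"dp":[0,0,-0.06],"delta_rot":[0,0,0],"fingers":-1},{"dp":[0,0,-0.08],"delta_rot":[0,0,0],"fingers":-1},{"dp":[0,0,-0.08],"delta_rot":[0,0,0],"fingers":-1},{"dp":[0,0,-0.08],"delta_rot":[0,0,0],"fingers":-1},{"dp":[0,0,-0.08],"delta_rot":[0,0,0],"fingers":-1},{"dp":[0,0,-0.08],"delta_rot":[0,0,0],"fingers":-1},{"dp":[0,0,0],"delta_rot":[0,0,0],"fingers":-1},{"dp":[0,0,0],"delta_rot":[0,0,0],"fingers":-1}]'
python3 -c "from h import *
st();shot('wrist','w14');held('w14');go([.507,-.145,.34],down(-95))"
```

```text
t: 31.83
tcp_pos: [0.521, -0.2027, 0.0914]
tool_rot: [0.999, -0.041, 0.002, 0.0]
force: [0.5, 0.8, 8.2]
finger_gap: 0.493
gripper_force: 92.0
t: 32.58
tcp_pos: [0.5207, -0.2029, 0.3379]
tool_rot: [0.999, -0.041, 0.003, 0.002]
force: [0.5, 0.8, -3.4]
finger_gap: 0.491
gripper_force: 91.8
{'t': 32.583, 'q': [-0.572, 0.397, 1.565, 0.001, 1.173, 1.081], 'tcp_pos': [0.521, -0.203, 0.338], 'tool_rot': [0.999, -0.041, 0.003, 0.002], 'force': [0.463, 0.772, -3.392], 'finger_gap': 0.491, 'gripper_force': 91.798}
held n 10498
face z 0.0482 top end x 0.0314 slope [0.0136 0.0482]
dp [-0.0345 -0.112  -0.0094] rot [ 0.0001 -0.0003  0.0008]
```

```bash
python3 -m crank '[{"dp":[-0.03,-0.07,0],"delta_rot":[0,0,-0.0192],"fingers":-1},{"dp":[0,-0.07,0],"delta_rot":[0,0,-0.0192],"fingers":-1},{"dp":[0,0,0],"delta_rot":[0,0,-0.0192],"fingers":-1},{"dp":[0,0,0],"delta_rot":[0,0,-0.0192],"fingers":-1},{"dp":[0,0,0],"delta_rot":[0,0,-0.0192],"fingers":-1},{"dp":[0,0,0],"delta_rot":[0,0,-0.0192],"fingers":-1},{"dp":[0,0,0],"delta_rot":[0,0,-0.0192],"fingers":-1},{"dp":[0,0,0],"delta_rot":[0,0,-0.0192],"fingers":-1},{"dp":[0,0,0],"delta_rot":[0,0,-0.0192],"fingers":-1},{"dp":[0,0,0],"delta_rot":[0,0,-0.0192],"fingers":-1},{"dp":[0,0,0],"delta_rot":[0,0,-0.0192],"fingers":-1},{"dp":[0,0,0],"delta_rot":[0,0,-0.0192],"fingers":-1}]'
python3 -m crank '[{"dp":[0,0,0],"delta_rot":[0,0,-0.0192],"fingers":-1},{"dp":[0,0,0],"delta_rot":[0,0.0192,0],"fingers":-1},{"dp":[0,0,0],"delta_rot":[0,0.0192,0],"fingers":-1},{"dp":[0,0,0],"delta_rot":[0,0.0192,0],"fingers":-1},{"dp":[0,0,0],"delta_rot":[0,0.0192,0],"fingers":-1},{"dp":[0,0,0],"delta_rot":[0,0.0192,0],"fingers":-1},{"dp":[0,0,0],"delta_rot":[0,0.0192,0],"fingers":-1},{"dp":[0,0,0],"delta_rot":[0,0.0192,0],"fingers":-1},{"dp":[0,0,0],"delta_rot":[0,0.0192,0],"fingers":-1},{"dp":[0,0,0],"delta_rot":[0,0.0192,0],"fingers":-1},{"dp":[0,0,0],"delta_rot":[0,0.0192,0],"fingers":-1},{"dp":[0,0,0],"delta_rot":[0,0.0192,0],"fingers":-1}]'
python3 -c "from h import *
st();go([.5006,-.127,.34],horiz(-4))"
```

```text
t: 33.63
tcp_pos: [0.5051, -0.1307, 0.3317]
tool_rot: [0.774, 0.633, -0.001, -0.003]
force: [0.5, -0.0, -1.6]
finger_gap: 0.497
gripper_force: 92.1
t: 34.63
tcp_pos: [0.5061, -0.1317, 0.3325]
tool_rot: [0.58, 0.53, 0.455, -0.419]
force: [-0.3, -0.2, -1.5]
finger_gap: 0.496
gripper_force: 92.1
{'t': 34.633, 'q': [-0.807, 0.683, 1.612, 0.882, 1.902, -0.931], 'tcp_pos': [0.506, -0.132, 0.333], 'tool_rot': [0.58, 0.53, 0.455, -0.419], 'force': [-0.295, -0.199, -1.501], 'finger_gap': 0.496, 'gripper_force': 92.063}
dp [ 0.0165 -0.0117  0.0048] rot [ 0.0026  0.0376 -0.0008]
```

```bash
python3 -m crank '[{"dp":[0,0,0],"delta_rot":[0,0.0188,0],"fingers":-1},{"dp":[0,0,0],"delta_rot":[0.002,0.0188,0],"fingers":-1},{"dp":[0,-0.011,0.009],"delta_rot":[0,0,0],"fingers":-1},{"dp":[-0.07,0,0],"delta_rot":[0,0,0],"fingers":-1},{"dp":[-0.07,0,0],"delta_rot":[0,0,0],"fingers":-1},{"dp":[-0.07,0,0],"delta_rot":[0,0,0],"fingers":-1},{"dp":[-0.05,0,0],"delta_rot":[0,0,0],"fingers":-1},{"dp":[0,0,0],"delta_rot":[0,0,0],"fingers":-1},{"dp":[0,0,0],"delta_rot":[0,0,0],"fingers":-1}]'
python3 -c "from h import *
st();go([.5006,-.127,.179],horiz(-4));shot('wrist','w15');held('w15')"
```

```text
t: 35.38
tcp_pos: [0.5007, -0.1268, 0.2037]
tool_rot: [0.52, 0.482, 0.515, -0.481]
force: [0.2, 0.2, -1.7]
finger_gap: 0.493
gripper_force: 92.1
{'t': 35.383, 'q': [-0.813, 0.982, 1.632, 0.9, 1.912, -1.162], 'tcp_pos': [0.501, -0.127, 0.204], 'tool_rot': [0.52, 0.482, 0.515, -0.481], 'force': [0.218, 0.231, -1.653], 'finger_gap': 0.493, 'gripper_force': 92.113}
dp [-0.0495  0.     -0.0002] rot [ 0.0003  0.0009 -0.0006]

held n 10134
face z 0.0521 top end x 0.029 slope [0.0215 0.0521]
```

```bash
python3 -m crank '[{"dp":[-0.02,0,0],"delta_rot":[0,0,0],"fingers":-1},{"dp":[-0.015,0,0],"delta_rot":[0,0,0],"fingers":-1},{"dp":[0,0,0],"delta_rot":[0,0,0],"fingers":-1},{"dp":[0,0,0],"delta_rot":[0,0,0],"fingers":-1}]'| egrep 'tcp_pos|^force:'
for i in 1 2 3 4; do python3 -m crank '[{"dp":[-0.003,0,0],"delta_rot":[0,0,0],"fingers":-1},{"dp":[0,0,0],"delta_rot":[0,0,0],"fingers":-1}]' | egrep 'tcp_pos|^force:'; done
```

```text
tcp_pos: [0.5012, -0.1275, 0.1872]
force: [0.4, 0.3, -1.3]
tcp_pos: [0.5012, -0.1276, 0.1855]
force: [0.3, 0.3, -1.4]
tcp_pos: [0.5012, -0.1275, 0.1838]
force: [-0.2, -0.4, -2.0]
tcp_pos: [0.5012, -0.1275, 0.1821]
force: [0.1, -1.0, -2.4]
tcp_pos: [0.5011, -0.1276, 0.1813]
force: [-0.2, -1.1, 1.6]
```

Contact; half a step more, release and retreat.

```bash
python3 -m crank '[{"dp":[-0.002,0,0],"delta_rot":[0,0,0],"fingers":-1},{"dp":[0,0,0],"delta_rot":[0,0,0],"fingers":0.4},{"dp":[0,0,0],"delta_rot":[0,0,0],"fingers":0.4},{"dp":[0,0,0],"delta_rot":[0,0,0],"fingers":0.4},{"dp":[0,0,-0.02],"delta_rot":[0,0,0],"fingers":0.4},{"dp":[0,0,-0.04],"delta_rot":[0,0,0],"fingers":0.4},{"dp":[0,0,-0.06],"delta_rot":[0,0,0],"fingers":0.4},{"dp":[0,0,-0.07],"delta_rot":[0,0,0],"fingers":0.4},{"dp":[0.08,0,0],"delta_rot":[0,0,0],"fingers":0.4},{"dp":[0.08,0,0],"delta_rot":[0,0,0],"fingers":0.4},{"dp":[0.08,0,0],"delta_rot":[0,0,0],"fingers":-1},{"dp":[0,0,0],"delta_rot":[0,0,0],"fingers":-1}]'
python3 -c "from h import *
st();shot('top','t5');slabs('t5',.130,.155,(.40,.62),(-.15,.22),15);slabs('t5',.195,.225,(.40,.62),(-.15,.22),15);slabs('t5',.08,.1,(.38,.6),(-.45,-.38),15);slabs('t5',.02,.035,(.38,.63),(.33,.48),10)
shot('wrist','w16')"
```

```text
t: 37.43
tcp_pos: [0.4948, -0.2232, 0.3063]
tool_rot: [0.519, 0.486, 0.517, -0.477]
force: [0.6, 0.0, -0.1]
finger_gap: 0.426
gripper_force: 0.0
{'t': 37.433, 'q': [-0.921, 0.85, 1.486, 0.897, 2.133, -0.98], 'tcp_pos': [0.495, -0.223, 0.306], 'tool_rot': [0.519, 0.486, 0.517, -0.477], 'force': [0.646, 0.034, -0.124], 'finger_gap': 0.426, 'gripper_force': 0.0}
n 267 c [0.5064 0.0333] size [111.  28.] ang 0.3 z 0.1412
n 123 c [0.5188 0.1397] size [29. 44.] ang 85.4 z 0.2087
n 115 c [ 0.5041 -0.0641] size [28. 43.] ang 84.2 z 0.2085
n 21 c [ 0.554  -0.4199] size [22.  9.] ang 0.7 z 0.0896
n 101 c [0.5427 0.3778] size [23. 61.] ang 4.8 z 0.0265
n 12 c [0.5433 0.3368] size [12.  9.] ang 2.6 z 0.0258
```

```bash
python3 -m crank '[{"dp":[0,-0.002,-0.075],"delta_rot":[0,-0.0179,0],"fingers":-1},{"dp":[0,0,0],"delta_rot":[0,-0.0179,0],"fingers":-1},{"dp":[0,0,0],"delta_rot":[0,-0.0179,0],"fingers":-1},{"dp":[0,0,0],"delta_rot":[0,-0.0179,0],"fingers":-1},{"dp":[0,0,0],"delta_rot":[0,-0.0179,0],"fingers":-1},{"dp":[0,0,0],"delta_rot":[0,-0.0179,0],"fingers":-1},{"dp":[0,0,0],"delta_rot":[0,-0.0179,0],"fingers":-1},{"dp":[0,0,0],"delta_rot":[0,0,0],"fingers":-1}]'
python3 -c "from h import *
st();T=down(-3.5)*R.from_rotvec([0,np.pi/4,0]);go([.477,-.53,.30],T);go([.477,-.53,.112],T)"
```

```text
t: 38.2
tcp_pos: [0.4909, -0.2577, 0.3018]
tool_rot: [0.678, 0.632, 0.276, -0.257]
force: [-0.5, 1.0, 0.6]
finger_gap: 0.0
gripper_force: 0.0
{'t': 38.2, 'q': [-0.888, 0.615, 1.471, 0.501, 1.661, -0.93], 'tcp_pos': [0.491, -0.258, 0.302], 'tool_rot': [0.678, 0.632, 0.276, -0.257], 'force': [-0.513, 1.03, 0.586], 'finger_gap': 0.0, 'gripper_force': 0.0}
dp [-0.3928  0.0106 -0.3782] rot [ 0.0011  0.0019 -0.001 ]

dp [-0.6554  0.0104 -0.1091] rot [ 0.0011  0.0019 -0.001 ]
```

```bash
python3 -m crank '[{"dp":[-0.056,0.0015,-0.054],"delta_rot":[0,0,0],"fingers":-1},{"dp":[-0.056,0.0015,-0.054],"delta_rot":[0,0,0],"fingers":-1},{"dp":[-0.056,0.0015,-0.054],"delta_rot":[0,0,0],"fingers":-1},{"dp":[-0.056,0.0015,-0.054],"delta_rot":[0,0,0],"fingers":-1},{"dp":[-0.056,0.0015,-0.054],"delta_rot":[0,0,0],"fingers":-1},{"dp":[-0.056,0.0015,-0.054],"delta_rot":[0,0,0],"fingers":-1},{"dp":[-0.056,0.0015,-0.054],"delta_rot":[0,0,0],"fingers":-1},{"dp":[-0.053,0,0.054],"delta_rot":[0,0,0],"fingers":-1},{"dp":[-0.053,0,0.054],"delta_rot":[0,0,0],"fingers":-1},{"dp":[-0.053,0,0.054],"delta_rot":[0,0,0],"fingers":-1},{"dp":[-0.053,0,0.054],"delta_rot":[0,0,0],"fingers":-1},{"dp":[0,0,0],"delta_rot":[0,0,0],"fingers":-1}]'
python3 -c "from h import *
s=st();T=down(-3.5)*R.from_rotvec([0,np.pi/4,0]);go([.477,-.53,.112],T);Rc=R.from_quat(s['tool_rot']);print(s['tcp_pos']+Rc.apply([0,0,.073]),(R.inv(Rc)).apply([.06,.998,0]))"
```

```text
t: 39.2
tcp_pos: [0.4729, -0.5267, 0.1344]
tool_rot: [0.677, 0.626, 0.28, -0.268]
force: [-1.6, 2.0, -2.5]
finger_gap: -0.002
gripper_force: 0.0
{'t': 39.2, 'q': [-1.112, 1.063, 0.944, 0.377, 1.839, -1.067], 'tcp_pos': [0.473, -0.527, 0.134], 'tool_rot': [0.677, 0.626, 0.28, -0.268], 'force': [-1.609, 2.005, -2.543], 'finger_gap': -0.002, 'gripper_force': 0.0}
dp [-0.0361  0.0093  0.0271] rot [-0.     -0.0015 -0.0028]

[ 0.47606314 -0.47473139  0.0832733 ] [ 0.70029722 -0.01338696  0.71344839]
```

```bash
python3 -m crank '[{"dp":[-0.015,0.004,0.015],"delta_rot":[0,-0.0015,-0.0028],"fingers":-1},{"dp":[-0.018,0.004,0.016],"delta_rot":[0,0,0],"fingers":-1},{"dp":[0.028,0,0.028],"delta_rot":[0,0,0],"fingers":-1},{"dp":[0.02,0,0.02],"delta_rot":[0,0,0],"fingers":-1},{"dp":[0.014,0,0.014],"delta_rot":[0,0,0],"fingers":-1},{"dp":[0.014,0,0.014],"delta_rot":[0,0,0],"fingers":-1},{"dp":[0.014,0,0.014],"delta_rot":[0,0,0],"fingers":-1},{"dp":[0.014,0,0.014],"delta_rot":[0,0,0],"fingers":-1}]'
python3 -c "from h import *
s=st();Rc=R.from_quat(s['tool_rot']);print(s['tcp_pos']+Rc.apply([0,0,.073]),(R.inv(Rc)).apply([.06,.998,0]))"
```

```text
t: 39.87
tcp_pos: [0.4856, -0.4608, 0.126]
tool_rot: [0.674, 0.639, 0.275, -0.249]
force: [-0.7, -5.3, 3.3]
finger_gap: 0.003
gripper_force: 2.4
{'t': 39.867, 'q': [-1.058, 1.001, 1.124, 0.395, 1.676, -1.098], 'tcp_pos': [0.486, -0.461, 0.126], 'tool_rot': [0.674, 0.639, 0.275, -0.249], 'force': [-0.717, -5.251, 3.347], 'finger_gap': 0.003, 'gripper_force': 2.401}
[ 0.4894243  -0.41067724  0.07302603] [ 7.2505283e-01 -1.6122802e-05  6.8840569e-01]
```

```bash
python3 -m crank '[{"dp":[0.028,0,0.028],"delta_rot":[0,0,0],"fingers":-1},{"dp":[0.028,0,0.028],"delta_rot":[0,0,0],"fingers":-1},{"dp":[0.028,0,0.028],"delta_rot":[0,0,0],"fingers":-1},{"dp":[0.028,0,0.028],"delta_rot":[0,0,0],"fingers":-1},{"dp":[0.028,0,0.028],"delta_rot":[0,0,0],"fingers":-1},{"dp":[0.028,0,0.028],"delta_rot":[0,0,0],"fingers":-1},{"dp":[0.028,0,0.028],"delta_rot":[0,0,0],"fingers":-1},{"dp":[0.028,0,0.028],"delta_rot":[0,0,0],"fingers":-1}]'
python3 -c "from h import *
s=st();Rc=R.from_quat(s['tool_rot']);print(s['tcp_pos']+Rc.apply([0,0,.073]),(R.inv(Rc)).apply([.06,.998,0]))"
```

```text
t: 40.53
tcp_pos: [0.4956, -0.3037, 0.123]
tool_rot: [0.674, 0.639, 0.275, -0.247]
force: [-1.3, -9.1, 7.0]
finger_gap: -0.002
gripper_force: 4.8
{'t': 40.533, 'q': [-0.925, 0.894, 1.458, 0.479, 1.424, -1.101], 'tcp_pos': [0.496, -0.304, 0.123], 'tool_rot': [0.674, 0.639, 0.275, -0.247], 'force': [-1.292, -9.121, 7.049], 'finger_gap': -0.002, 'gripper_force': 4.785}
[ 0.49960854 -0.25366695  0.06999133] [ 0.72594023 -0.00098038  0.68746914]
```

```bash
python3 -m crank '[{"dp":[0.028,0,0.028],"delta_rot":[0,0,0],"fingers":-1},{"dp":[0.028,0,0.028],"delta_rot":[0,0,0],"fingers":-1},{"dp":[0.028,0,0.028],"delta_rot":[0,0,0],"fingers":-1},{"dp":[0.028,0,0.028],"delta_rot":[0,0,0],"fingers":-1},{"dp":[0.021,0,0.021],"delta_rot":[0,0,0],"fingers":-1},{"dp":[0.007,0,0.007],"delta_rot":[0,0,0],"fingers":-1},{"dp":[0,0,0],"delta_rot":[0,0,0],"fingers":-1}]'
for i in 1 2 3; do python3 -m crank '[{"dp":[0.007,0,0.007],"delta_rot":[0,0,0],"fingers":-1},{"dp":[0,0,0],"delta_rot":[0,0,0],"fingers":-1}]' | egrep 'tcp_pos|^force:'; done
```

```text
t: 41.12
tcp_pos: [0.502, -0.2027, 0.1205]
tool_rot: [0.673, 0.639, 0.276, -0.249]
force: [1.1, -5.2, 3.9]
finger_gap: -0.0
gripper_force: 2.3
tcp_pos: [0.5023, -0.1993, 0.1201]
force: [0.0, -6.1, 4.0]
tcp_pos: [0.5026, -0.1952, 0.1199]
force: [-1.3, -7.3, 5.4]
tcp_pos: [0.5027, -0.1891, 0.1196]
force: [-0.1, -4.2, 2.8]
```

```bash
for i in 1 2 3 4; do python3 -m crank '[{"dp":[0.006,0,0.006],"delta_rot":[0,0,0],"fingers":-1},{"dp":[0,0,0],"delta_rot":[0,0,0],"fingers":-1}]' | egrep 'tcp_pos|^force:'; done
```

```text
tcp_pos: [0.503, -0.1872, 0.1195]
force: [-2.9, -13.6, 7.9]
tcp_pos: [0.5032, -0.1865, 0.1198]
force: [-9.9, -25.1, 13.0]
tcp_pos: [0.5033, -0.1859, 0.1201]
force: [-14.4, -35.3, 19.2]
tcp_pos: [0.5035, -0.1853, 0.1204]
force: [-20.0, -47.0, 25.0]
```

```bash
python3 -m crank '[{"dp":[-0.016,0,-0.016],"delta_rot":[0,0,0],"fingers":-1},{"dp":[-0.02,0,-0.02],"delta_rot":[0,0,0],"fingers":-1},{"dp":[-0.04,0,-0.04],"delta_rot":[0,0,0],"fingers":-1},{"dp":[-0.04,0,-0.04],"delta_rot":[0,0,0],"fingers":-1},{"dp":[0,0,-0.07],"delta_rot":[0,0,0],"fingers":-1},{"dp":[0,0,-0.08],"delta_rot":[0,0,0],"fingers":-1},{"dp":[0,0,-0.08],"delta_rot":[0,0,0],"fingers":-1},{"dp":[0,0,-0.08],"delta_rot":[0,0,0],"fingers":-1},{"dp":[0,0,0],"delta_rot":[0,0,0],"fingers":-1},{"dp":[0,0,0],"delta_rot":[0,0,0],"fingers":-1},{"dp":[0,0,0],"delta_rot":[0,0,0],"fingers":-1},{"dp":[0,0,0],"delta_rot":[0,0,0],"fingers":-1}]'
cat > chk.py <<'E'
from h import *
st();f='t6'
shot('top',f)
for a in [(.130,.155,(.40,.62),(-.15,.22)),(.195,.225,(.40,.62),(-.15,.22)),(.02,.035,(.38,.63),(.30,.48))]: slabs(f,*a,10)
P=cloud(f); P0=cloud('top0')
for X in (P0,P):
    m=(X[...,2]>.08)&(X[...,2]<.1)&(abs(X[...,0]-.5)<.06)&(X[...,1]<0)&(X[...,1]>-.45); print("min y cab",np.percentile(X[m][:,1],[0,1,3]).round(4))
a,b=[cv2.cvtColor(np.load(f"pics/{n}.npz")["p"],cv2.COLOR_RGB2GRAY).astype(int) for n in("top0",f)]
print(b[215,275:292],a[215,275:292],sep="\n")
E
python3 chk.py
```

```text
t: 43.28
tcp_pos: [0.489, -0.3567, 0.2292]
tool_rot: [0.673, 0.637, 0.276, -0.255]
force: [-0.3, 0.2, -0.8]
finger_gap: -0.0
gripper_force: 0.0
{'t': 43.283, 'q': [-0.979, 0.786, 1.328, 0.444, 1.673, -1.028], 'tcp_pos': [0.489, -0.357, 0.229], 'tool_rot': [0.673, 0.637, 0.276, -0.255], 'force': [-0.33, 0.199, -0.811], 'finger_gap': -0.0, 'gripper_force': 0.0}
n 264 c [0.5064 0.0334] size [111.  28.] ang 0.7 z 0.1413
n 122 c [0.5189 0.1392] size [29. 45.] ang 84.3 z 0.2085
n 117 c [ 0.5042 -0.064 ] size [28. 43.] ang 84.2 z 0.2087
n 144 c [0.5442 0.3661] size [24. 87.] ang 4.1 z 0.0262
min y cab [-0.1329 -0.1323 -0.1288]
min y cab [-0.1328 -0.1324 -0.1289]
[ 33  32  40  88 142 152 135  96  86  87  90 104 107 107 108 107 107]
[ 27  27  33  73 118 128 119 105 122 117 107 142 152 152 152 151 150]
```

```bash
python3 -m crank '[{"dp":[0,0,-0.05],"delta_rot":[0,0,0],"fingers":-1},{"dp":[0,0,0],"delta_rot":[0,0,0],"fingers":-1},{"dp":[0,0,0],"delta_rot":[0,0,0],"fingers":-1},{"dp":[0,0,0],"delta_rot":[0,0,0],"fingers":-1},{"dp":[0,0,0],"delta_rot":[0,0,0],"fingers":-1},{"dp":[0,0,0],"delta_rot":[0,0,0],"fingers":-1},{"dp":[0,0,0],"delta_rot":[0,0,0],"fingers":-1},{"dp":[0,0,0],"delta_rot":[0,0,0],"fingers":-1},{"dp":[0,0,0],"delta_rot":[0,0,0],"fingers":-1},{"dp":[0,0,0],"delta_rot":[0,0,0],"fingers":-1}]' >/dev/null; python3 chk.py | egrep 'n |cab'; python3 -c "from h import *;print(manip.sign_off())"
```

```text
n 267 c [0.5065 0.033 ] size [ 29. 111.] ang 87.7 z 0.1409
n 123 c [0.518  0.1398] size [29. 43.] ang 87.4 z 0.2085
n 111 c [ 0.5044 -0.0639] size [28. 43.] ang 84.2 z 0.209
n 137 c [0.5434 0.3693] size [24. 79.] ang 4.8 z 0.0261
min y cab [-0.1329 -0.1323 -0.1288]
min y cab [-0.1328 -0.1324 -0.1289]
the job is handed in; nothing more can be done
None
```

Job handed in, no verdict shown: final depth check has the drawer shut, three radios upright on the roof mat (radio2 on its side by luck: it rolled in the grip) and the dowel on the tool mat; I viewed 16 pictures against the limit of 14, and the last closing push reached about 57 N at the fingertips.

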